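Put up the flask bench: open the bath, load the flasks, hang the press wheels

ROBOT

A 6-joint arm with a two-finger parallel gripper is mounted at the origin on the work surface. World frame = base frame: x ahead of the robot, y to its left, z up, the work surface at z = 0. Lengths are in m, angles in rad, forces in N, time in s.
With the tool pointing down it reaches from about 0.225 to 0.875 m from the base axis. Payload 3.4 kg.
Tool frame: the origin (TCP) lies midway between the tips of the shut fingers; the grasp point (between the pads) lies 19 mm behind it; x points along the fingers, z is the direction in which the jaws open and shut, and the axes are right-handed (so a half turn about x gives the same grasp; the last joint's range is limited). The gripper opens to 85 mm and grips with 20 to 120 N. Pads are 22 mm wide; open, the fingers measure 114 mm over their backs; the gripper's body (76 mm by 85 mm) begins 54 mm behind the grasp point. The pads swing forward as they close: fully open they stand 13 mm farther back than shut.
Start: joints at [0.999, 0.276, 1.505, -0, 1.361, -0.121], TCP at [0.251, 0.518, 0.231] pointing down, gripper open.
Joint ranges: [-2.89, 2.89], [-0.75, 2.08], [0.22, 2.7], [-1.18, 4.32], [0.11, 2.71], [-2.7, 2.7]. Speed limits (rad/s): [2.57, 2.57, 3.14, 3.14, 3.14, 3.14].

INTERFACE

Orientations are given as a unit quaternion [w, x, y, z].
In Python, from rig import manip, eyes gives the robot as it stands. The module is installed in compiled form; this text tells all that it offers.
- The arm moves only by the shell command python3 -m crank 'ROWS' [FORCE]. ROWS is JSON, a list of rows, each a list of 7 numbers: the shift along the tool's x, y, z in cm, then the turn, a rotation vector about the tool's x, y, z in degrees, then the finger opening in cm, from 0 to 8.54. A call has 1 to 5 rows; each row is the pose to reach, as a shift and turn from the pose commanded when the call began, along the tool's axes at that moment; what a row does not reach only later rows make up. A row lasts 1/8 s, in which the tool goes at most 62.5 mm and 10.7 degrees, less where a joint would pass 70% of its speed; a pose out of reach is approached as far as the arm can. A call with a gripper value outside its range is refused whole. The fingers move at their own pace and stop on an object; FORCE is the grip in N (left out, the last holds). Time passes only in rows, so rows that repeat a pose let the fingers close. It gives the time, the measured TCP pose, the force and the opening at its end, in the units of the state.
- manip.get_state(): the state, without advancing time (a new reading comes with each control period).
- eyes.get_image(name): name is "side" or "top" or "wrist"; returns a dict with "color" (480x640x3 uint8, blue, green, red), "z_map" (480x640 float32, m along the optical axis (not along the pixel's ray), 0 where there is no reading), "vertical_fov" (degrees; the focal length in pixels is half the picture's height over the tangent of half this angle, whatever the lens; pixels are square), "cx", "cy" (the principal point, pixels), "dist" ([k1, k2, p1, p2, k3] as OpenCV has them; the pictures are not rectified), "eye" and "attitude" of the camera in the world. Camera axes: x right, y up, looking along -z (the intrinsics and any distortion apply to the point x, -y, -z); pixel columns grow to the right and rows downward; lengths in m; the calibration is good to about 2 mm. A picture is of the moment at which its call begins.
- manip.sign_off(): hands the job in, once; it reports no verdict.
The state is a dict: "clock": time; "qpos": joint angles; "qd": joint speeds; "effort": joint torques, N m; "position": TCP position; "ee_rot": TCP orientation; "contact_force": force on the tool from outside, world axes, zero at the start; "moment": the same for the moment, N m; "width": finger opening in m.
Only numpy, scipy, OpenCV 4.12 (cv2) and the standard library are available. Lean on these libraries where they do the work, as an engineer would, in place of code of your own. Each camera call takes 0.05 s, during which the arm holds its last target.

TASK

First raise the bath's stiff lid to about 75 degrees from shut and leave it standing there, then set both bronze flasks side by side, upright and flat on the floor of the bath. Hang every red hand wheel from the draining rack by its rim on the high twin J-hook, resting on both prongs behind the upturned tips (there may be two or three wheels). Leave the mug, bowl, jar and stone model where they are.

Things in the scene. Friction and masses are not known exactly. Their poses are not given: they have to be found in the camera images.
- wheel_a: red hand wheel, 160 mm across, round rim 12 mm thick (centre line 74 mm from the hub centre), hub 28 mm wide, 24 long, 3 spokes: one up to the rim's top (own +z), two at 120 degrees from it; 0.2 to 0.4 kg. Origin at the rim's foot (80 mm below the hub), own x = axle. Starts upright in a rack slot, leaning up to 5 degrees, rim's top about 170 mm above the counter. None if absent
- wheel_b: red hand wheel, 160 mm across, round rim 12 mm thick (centre line 74 mm from the hub centre), hub 28 mm wide, 24 long, 3 spokes: one up to the rim's top (own +z), two at 120 degrees from it; 0.2 to 0.4 kg. Origin at the rim's foot (80 mm below the hub), own x = axle. Starts upright in a rack slot, leaning up to 5 degrees, rim's top about 170 mm above the counter. None if absent
- wheel_c: red hand wheel, 160 mm across, round rim 12 mm thick (centre line 74 mm from the hub centre), hub 28 mm wide, 24 long, 3 spokes: one up to the rim's top (own +z), two at 120 degrees from it; 0.2 to 0.4 kg. Origin at the rim's foot (80 mm below the hub), own x = axle. Starts upright in a rack slot, leaning up to 5 degrees, rim's top about 170 mm above the counter. None if absent
- hub_a (a point): hub centre of wheel_a, on the wheel's axle (own x); None if the wheel is absent
- hub_b (a point): hub centre of wheel_b, on the wheel's axle (own x); None if the wheel is absent
- hub_c (a point): hub centre of wheel_c, on the wheel's axle (own x); None if the wheel is absent
- flask_a: closed bronze denture flask, a flat block 86 (own x) x 54 (own y) x 44 (own z, up) mm with rounded edges, about 0.5 kg; origin at the centre of its underside. It stands on the counter at the start, with own x pointing away from the robot within about 25 degrees; grip it across its 54 mm width
- flask_b: closed bronze denture flask, a flat block 86 (own x) x 54 (own y) x 44 (own z, up) mm with rounded edges, about 0.5 kg; origin at the centre of its underside. It stands on the counter at the start, with own x pointing away from the robot within about 25 degrees; grip it across its 54 mm width
- rack: blue draining rack, 215 x 150 mm, fixed; origin at the centre of its underside. Its own x runs along the wheels' axles: three slots at x = -75, 0 and 75 mm hold the wheels upright between walls that end 60 mm above the counter; lift the wheels straight up at least 65 mm to clear them
- hook: fixed stand with a high twin J-hook; origin on the counter. Two level prongs (10 mm round bars at own y = -32 and +32 mm, centre line 245 mm high) run from the post and crossbar (x = +12 mm) along own -x, towards the robot, to upturned tips at x = -190 mm. Nothing stands above them. Fingers holding a rim's top fit between the prongs (54 mm clear)
- hook_tips (a point): midway between the tops of the two upturned tips, 276 mm above the counter; a rim must pass over them
- hang_first (a point): where the hub centre of the wheel nearest the post should hang, 190 mm above the counter (rim's inside resting on both prongs); further wheels 50 and 100 mm from it along the hook's own -x. Fill from the post outwards
- bath: white flask bath, fixed: open box 200 (own x) x 250 (own y) mm, walls 5 mm, rim 60 mm and inner floor 17 mm above the counter; origin on the counter under its centre; own -x is the front, facing the robot. The flasks fit at own y = -55 and +55 mm, own x about -40 mm, their 86 mm length along own x, clear of the raised lid
- lid (a joint): angle of the steel bath lid, rad: 0 shut, 1.31 = 75 degrees, up to 1.85; starts 0 to 0.3. The hinge runs along own y of the bath at its back (+x) edge; stiff: it stays where it is left, and takes about 6 N at the bar to move
- lid_bar (a point): middle of the black grip bar, 12 mm thick and 130 mm long, parallel to the hinge, 55 mm beyond the lid's front edge and in the lid's plane, 257 mm from the hinge line; it can be pinched from above, with the fingers closing along the bath's own x, and turns in the fingers as the lid rises
- lid_hinge (a point): middle of the lid's hinge line, 65 mm above the counter
- mug: chipped white enamel mug, 76 mm wide, 82 mm high, a bystander; origin at the centre of its underside
- bowl: green mixing bowl, 110 mm wide, 60 mm high, a bystander; origin at the centre of its underside
- jar: jar, 68 mm wide, 100 mm high, a bystander; origin at the centre of its underside
- stone: grey stone model base, 75 x 85 x 43 mm, on the steel tray, a bystander; origin at the centre of its underside
Not all that is in view belongs to the job. Leave any green look-alike of the flask_a alone.

How it is judged:
On the way, in this order (a step that is already met when the one before it is completed fails the run):
1. the bath's lid stands at 67 to 83 degrees, let go (value of joint lid between 1.17 and 1.45 rad and contact force between the fingers and bath below 0.5 N), for 0.4 s.
2. both flasks are upright and flat on the floor of the bath, let go, the lid still at 67 to 83 degrees (value of joint lid between 1.17 and 1.45 rad and x of flask_a in the frame of bath between -0.075 and 0.075 m and y of flask_a in the frame of bath between -0.105 and 0.105 m and z of flask_a in the frame of bath between 0.008 and 0.028 m and angle between each of flask_a, flask_b's own z axis and vertical below 0.15 rad and contact force between the fingers and flask_a below 0.5 N and x of flask_b in the frame of bath between -0.075 and 0.075 m and y of flask_b in the frame of bath between -0.105 and 0.105 m and z of flask_b in the frame of bath between 0.008 and 0.028 m and contact force between the fingers and flask_b below 0.5 N), for 0.3 s.
At the end, for the whole second after the job is handed in: Lid at 67 to 83 degrees; both flasks on the bath's floor (within 11 mm), upright within 8 degrees, at rest; every wheel present at rest on both prongs between tips and post: hub within 22 mm of the middle plane, 172 to 206 mm high, axle within 25 degrees of the prongs (value of joint lid between 1.17 and 1.45 rad and x of flask_a in the frame of bath between -0.075 and 0.075 m and y of flask_a in the frame of bath between -0.105 and 0.105 m and z of flask_a in the frame of bath between 0.008 and 0.028 m and angle between each of flask_a, flask_b's own z axis and vertical below 0.15 rad and linear speed of each of flask_a, flask_b below 0.03 m/s and x of flask_b in the frame of bath between -0.075 and 0.075 m and y of flask_b in the frame of bath between -0.105 and 0.105 m and z of flask_b in the frame of bath between 0.008 and 0.028 m and x of hub_a in the frame of hook between -0.185 and 0 m and y of hub_a in the frame of hook between -0.022 and 0.022 m and z of hub_a in the frame of hook between 0.172 and 0.206 m and angle between the x axis of each of wheel_a, wheel_b, wheel_c and the x axis of hook, either way round below 0.45 rad and linear speed of each of wheel_a, wheel_b, wheel_c below 0.05 m/s and angular speed of each of wheel_a, wheel_b, wheel_c below 0.6 rad/s and x of hub_b in the frame of hook between -0.185 and 0 m and y of hub_b in the frame of hook between -0.022 and 0.022 m and z of hub_b in the frame of hook between 0.172 and 0.206 m and x of hub_c in the frame of hook between -0.185 and 0 m and y of hub_c in the frame of hook between -0.022 and 0.022 m and z of hub_c in the frame of hook between 0.172 and 0.206 m); the robot touches nothing.
It fails at once if the mug is moved more than 50 mm or tipped over (distance of mug from where it was at the start of the episode above 0.05 m or angle between mug's own z axis and vertical above 0.6 rad).
It fails at once if the bowl is moved more than 50 mm or tipped over (distance of bowl from where it was at the start of the episode above 0.05 m or angle between bowl's own z axis and vertical above 0.6 rad).
It fails at once if the jar is moved more than 50 mm or tipped over (distance of jar from where it was at the start of the episode above 0.05 m or angle between jar's own z axis and vertical above 0.6 rad).
It fails at once if the stone is moved more than 50 mm or tipped over (distance of stone from where it was at the start of the episode above 0.05 m or angle between stone's own z axis and vertical above 0.6 rad).
Of wheel_a, wheel_b, wheel_c only 2 to 3 are there at a start; the rules pass over those that are not, and their reading is None.
At some moment in a run one of flask_a, flask_b may be knocked a few centimetres aside while the robot is not near it.
It also fails if it takes over 210 s, if anything falls off the work surface, if the arm or the gripper's body presses on something with over 40 N, if the wrist force passes 120 N, or if a joint passes its speed limit or range.

## Working session

There is one attempt and no reset: what is moved stays moved. The work goes in short steps, Python scripts to look and compute and a shell command to move; the robot and the scene stay as the last step left them, time stands still between calls to the robot, and variables do not carry over. Pictures are saved under pics/ and viewed, and the job is handed in when it is done.

```bash
mkdir -p pics; cat > h.py <<'E'
import numpy as np, cv2
from rig import manip, eyes
from scipy.spatial.transform import Rotation as R
def rot(q): return R.from_quat([q[1],q[2],q[3],q[0]])
def cam(name, save=None):
    d=eyes.get_image(name)
    if save: cv2.imwrite('pics/'+save,d['color'])
    return d
def K(d):
    h=d['color'].shape[0]; f=h/2/np.tan(np.radians(d['vertical_fov'])/2)
    return np.array([[f,0,d['cx']],[0,f,d['cy']],[0,0,1.]])
def cloud(d):
    h,w=d['z_map'].shape
    u,v=np.meshgrid(np.arange(w),np.arange(h))
    p=cv2.undistortPoints(np.stack([u,v],-1).reshape(-1,1,2).astype(np.float64),K(d),np.array(d['dist'],float)).reshape(h,w,2)
    z=d['z_map'].astype(float)
    P=np.stack([p[...,0]*z,-p[...,1]*z,-z],-1)
    W=P.reshape(-1,3)@rot(d['attitude']).as_matrix().T+np.array(d['eye'])
    W=W.reshape(h,w,3); W[z==0]=np.nan
    return W
def proj(d,X):
    X=np.atleast_2d(X); P=(X-np.array(d['eye']))@rot(d['attitude']).as_matrix()
    P=P*np.array([1,-1,-1])
    return cv2.projectPoints(P,np.zeros(3),np.zeros(3),K(d),np.array(d['dist'],float))[0].reshape(-1,2)
def st():
    s=manip.get_state()
    print('t',round(s['clock'],2),'tcp',np.round(s['position'],4),'q',np.round(s['ee_rot'],4),'F',np.round(s['contact_force'],1),'w',round(s['width'],4))
    return s
E
python3 - <<'E'
from h import *
s=st()
print(s)
print(rot(s['ee_rot']).as_matrix().round(3))
for n in ['side','top','wrist']:
    d=cam(n,n+'0.png'); print(n,d['eye'],d['attitude'],d['vertical_fov'],d['dist'],d['cx'],d['cy'])
    np.save(n+'0.npy',cloud(d))
E
```

```text
t 0.0 tcp [0.2502 0.5171 0.2304] q [ 0.5985 -0.3759  0.5997  0.3753] F [ 0.2  0.1 -0.2] w 0.0852
{'clock': 0.0, 'qpos': array([ 9.98993891e-01,  2.76630692e-01,  1.50611775e+00,  8.01934136e-06,
        1.36068745e+00, -1.21006748e-01]), 'qd': array([-0.0005431 ,  0.00176784, -0.0014022 ,  0.00068148,  0.00026099,
       -0.00036847]), 'effort': array([ 7.77232817e-04, -4.16778874e+01, -2.45799208e+01,  3.60557333e-04,
        1.10162873e-02, -3.34661408e-06]), 'position': array([0.25024334, 0.51712082, 0.23042548]), 'ee_rot': array([ 0.59850871, -0.37587937,  0.59969084,  0.37533042]), 'contact_force': array([ 0.16072761,  0.07778432, -0.16627502]), 'moment': array([-0.00297911, -0.06674829,  0.03256741]), 'width': 0.08515403081101885}
[[-0.001 -0.9    0.436]
 [-0.002  0.436  0.9  ]
 [-1.     0.    -0.002]]
side [-0.02925057 -0.64235185  1.19655836] [ 0.88304424  0.32788391 -0.11496742 -0.3154481 ] 48.222386858462656 [-0.08679086  0.          0.          0.          0.        ] 326.58711201861706 231.81237261937122
top [0.4399882  0.05814973 1.4451232 ] [ 0.71696864  0.02057489 -0.03303572 -0.69601816] 54.03214800577609 [0.02810161 0.         0.         0.         0.        ] 322.11857592194195 240.8157393998906
wrist [0.17801588 0.55279661 0.37216557] [ 0.83592668 -0.13658433 -0.08411494  0.52487712] 66.45659646420135 [0.01636205 0.         0.         0.         0.        ] 317.6832712768899 238.0057572633146
```

View pics/top0.png

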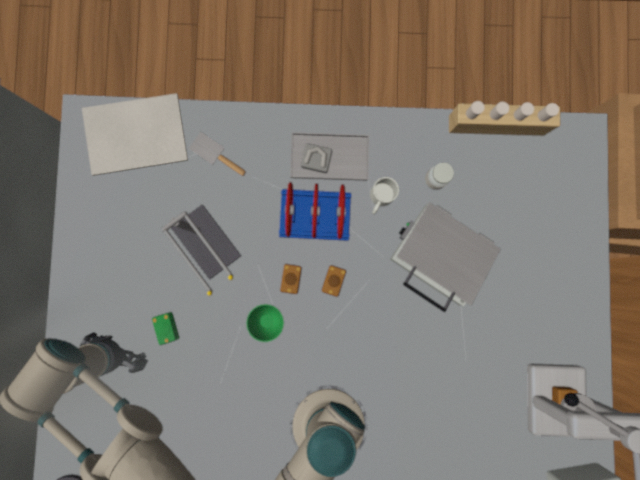

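View pics/side0.png

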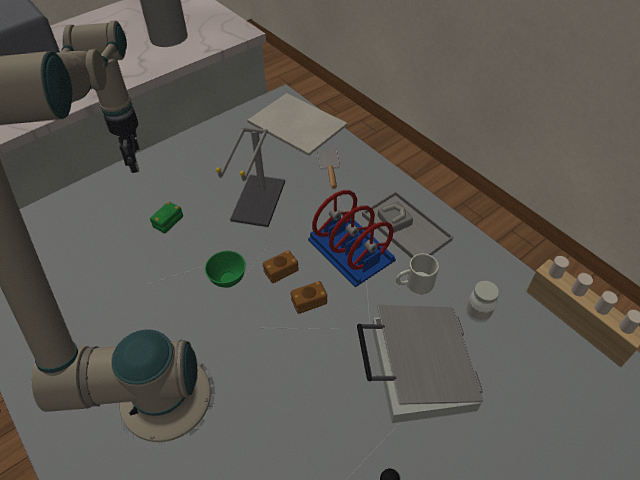

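View pics/wrist0.png

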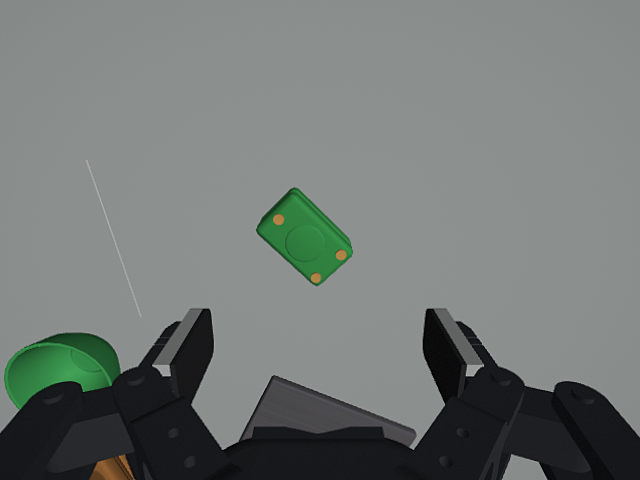

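Top view: candidates for flasks are bronze at (291,278) and (334,280). The green block at (164,328) is the look-alike, and the bronze thing at (565,395) is off at the second arm. There are three red wheels at (290,210), (316,210) and (341,210). The hook tips are at (209,292) and (231,277), and the bath bar is at (428,295). Next I'll measure these.

```bash
cat > m.py <<'E'
from h import *
T=np.load('top0.npy'); S=np.load('side0.npy')
ct=cv2.imread('pics/top0.png'); cs=cv2.imread('pics/side0.png')
def mask(c,lo,hi): return cv2.inRange(cv2.cvtColor(c,cv2.COLOR_BGR2HSV),lo,hi)>0
def rep(n,P):
    P=P[~np.isnan(P[:,0])]; 
    r=cv2.minAreaRect((P[:,:2]*1000).astype(np.float32)); print(n,len(P),'med',np.median(P,0).round(4),'min',P.min(0).round(3),'max',P.max(0).round(3),'rect c',np.round(r[0],1),'s',np.round(r[1],1),'ang',round(r[2],1))
# flasks
br=mask(ct,(5,100,40),(22,255,255))
n,l,s,c=cv2.connectedComponentsWithStats(br.astype(np.uint8))
for i in range(1,n):
    if s[i,4]>40:
        P=T[l==i]; rep('bronze %s'%c[i].round(),P[P[:,2]>0.035])
rd=mask(ct,(0,150,50),(4,255,255))|mask(ct,(172,150,50),(180,255,255))
n,l,s,c=cv2.connectedComponentsWithStats(rd.astype(np.uint8))
for i in range(1,n):
    if s[i,4]>40: rep('red %s'%c[i].round(),T[l==i])
bl=mask(ct,(105,120,50),(130,255,255)); rep('blue',T[bl])
# bar
sub=np.zeros(ct.shape[:2],bool); sub[262:318,398:460]=1
z=T[...,2]; dk=(ct.max(2)<60)&sub&(z>0.03); rep('bar',T[dk])
sub=np.zeros(ct.shape[:2],bool); sub[200:310,390:505]=1
lid=sub&(z>0.05); 
cv2.imwrite('pics/crop_bath.png',cv2.resize(ct[190:325,385:515],None,fx=5,fy=4.4,interpolation=cv2.INTER_NEAREST))
P=T[(sub)&(z>0.02)&(ct.max(2)>60)]; rep('bath',P)
# hook
sub=np.zeros(ct.shape[:2],bool); sub[195:300,155:245]=1
P=T[sub&(z>0.2)]; rep('prongs',P)
P=T[sub&(z>0.262)]; print(P.round(3)[:40])
P=T[sub&(z>0.005)&(z<0.05)]; rep('base',P)
E
python3 m.py
```

```text
bronze [362.  76.] 25 med [ 0.957  -0.5066  0.1008] min [ 0.944 -0.651  0.068] max [0.96  0.95  0.157] rect c [952.4 149.2] s [  15.9 1601.1] ang 0.0
bronze [503. 128.] 529 med [ 0.9001 -0.4999  0.0698] min [ 0.897 -0.64   0.035] max [ 0.905 -0.351  0.105] rect c [ 900.7 -495.7] s [  8.2 288.6] ang 0.1
  return _methods._mean(a, axis=axis, dtype=dtype,
  ret = um.true_divide(
Traceback (most recent call last):
  File "m.py", line 13, in <module>
    P=T[l==i]; rep('bronze %s'%c[i].round(),P[P[:,2]>0.035])
               ~~~^^^^^^^^^^^^^^^^^^^^^^^^^^^^^^^^^^^^^^^^^^
  File "m.py", line 7, in rep
    r=cv2.minAreaRect((P[:,:2]*1000).astype(np.float32)); print(n,len(P),'med',np.median(P,0).round(4),'min',P.min(0).round(3),'max',P.max(0).round(3),'rect c',np.round(r[0],1),'s',np.round(r[1],1),'ang',round(r[2],1))
                                                                                                             ~~~~~^^^
ValueError: zero-size array to reduction operation minimum which has no identity
```

```bash
python3 - <<'E'
import cv2
ct=cv2.imread('pics/top0.png'); 
cv2.imwrite('pics/c1.png',cv2.resize(ct[190:325,385:515],None,fx=4.4,fy=4.4,interpolation=cv2.INTER_CUBIC))
cv2.imwrite('pics/c2.png',cv2.resize(ct[175:305,150:360],None,fx=3.8,fy=3.8,interpolation=cv2.INTER_CUBIC))
E
```

```text
(no output)
```

View pics/c1.png

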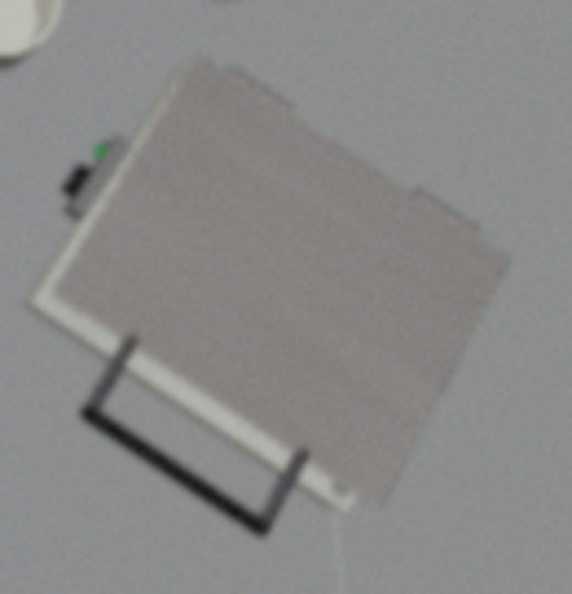

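View pics/c2.png

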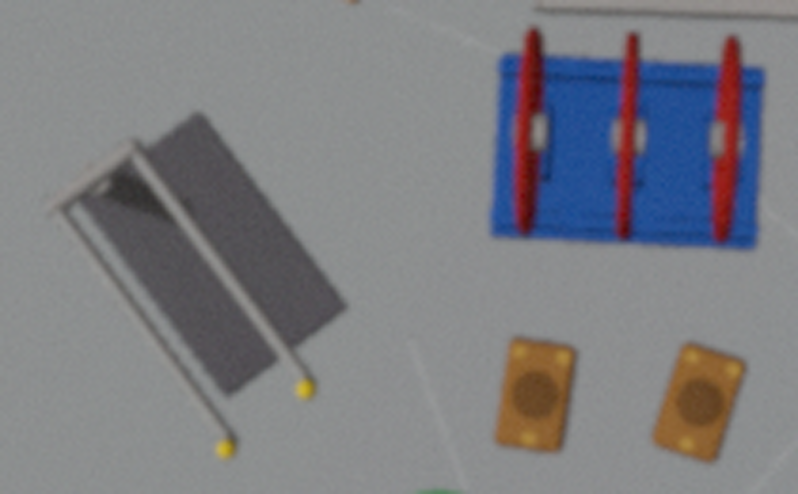

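Close crop: two bronze flasks with three brass dots each, the hook with yellow tips, and the bath lid slightly ajar. All choices confirmed. Now the numbers.

```bash
sed -i 's/    P=P\[~np.isnan(P\[:,0\])\]; /    P=P[~np.isnan(P[:,0])]\n    if len(P)<5: return/' m.py; python3 m.py 2>&1 | grep -v Warn
```

```text
bronze [362.  76.] 25 med [ 0.957  -0.5066  0.1008] min [ 0.944 -0.651  0.068] max [0.96  0.95  0.157] rect c [952.4 149.2] s [  15.9 1601.1] ang 0.0
bronze [503. 128.] 529 med [ 0.9001 -0.4999  0.0698] min [ 0.897 -0.64   0.035] max [ 0.905 -0.351  0.105] rect c [ 900.7 -495.7] s [  8.2 288.6] ang 0.1
bronze [290. 279.] 463 med [0.4312 0.1252 0.0452] min [0.39  0.098 0.036] max [0.474 0.153 0.056] rect c [432.  125.9] s [51.1 81.4] ang 83.2
bronze [333. 280.] 465 med [ 0.4305 -0.0014  0.0448] min [ 0.387 -0.036  0.036] max [0.473 0.031 0.052] rect c [429.6  -1.7] s [50.  81.8] ang 73.0
bronze [561. 393.] 239 med [ 0.1361 -0.6458  0.0868] min [ 0.105 -0.69   0.052] max [ 0.2   -0.508  0.379] rect c [ 149.3 -593.3] s [188.8  51.4] ang 70.9
red [288. 209.] 197 med [0.6239 0.1324 0.1581] min [0.555 0.126 0.07 ] max [0.701 0.138 0.172] rect c [628.  133.1] s [ 11.  145.2] ang 88.1
red [315. 211.] 127 med [0.6185 0.0602 0.1621] min [0.555 0.056 0.108] max [0.696 0.064 0.176] rect c [625.5  60.4] s [141.1   8.2] ang 1.6
red [341. 212.] 199 med [ 0.6193 -0.0137  0.1544] min [ 0.554 -0.02   
[... 898 characters left out ...]
6]
 [0.433 0.266 0.276]
 [0.433 0.263 0.275]
 [0.433 0.261 0.276]
 [0.433 0.259 0.275]
 [0.433 0.257 0.271]
 [0.43  0.269 0.272]
 [0.43  0.266 0.276]
 [0.43  0.263 0.277]
 [0.43  0.262 0.271]
 [0.43  0.259 0.273]
 [0.428 0.266 0.273]
 [0.428 0.263 0.275]
 [0.428 0.261 0.275]
 [0.4   0.315 0.276]
 [0.4   0.314 0.274]
 [0.4   0.311 0.272]
 [0.397 0.319 0.273]
 [0.397 0.315 0.276]
 [0.397 0.313 0.277]
 [0.397 0.31  0.277]
 [0.397 0.308 0.275]
 [0.394 0.319 0.272]
 [0.395 0.315 0.278]
 [0.395 0.312 0.281]
 [0.395 0.31  0.278]
 [0.395 0.309 0.272]
 [0.392 0.319 0.271]]
base 2744 med [0.5307 0.3863 0.0118] min [0.36  0.267 0.005] max [0.682 0.549 0.049] rect c [520.4 407.6] s [318.5 271.5] ang 2.2
```

```bash
cat > m2.py <<'E'
from h import *
T=np.load('top0.npy'); ct=cv2.imread('pics/top0.png'); z=T[...,2]
def ax(P):
    c=P.mean(0); u,s,v=np.linalg.svd(P-c); return c,v
sub=np.zeros(z.shape,bool); sub[262:318,398:460]=1
P=T[(ct.max(2)<45)&sub&(z>0.1)]; c,v=ax(P); print('bar',c,v[0],np.degrees(np.arctan2(v[0,1],v[0,0])), len(P))
# lid plane
sub=np.zeros(z.shape,bool); sub[225:280,420:480]=1
P=T[sub]; c,v=ax(P); n=v[2]*np.sign(v[2,2]); print('lid n',n,'tilt',np.degrees(np.arccos(n[2])),'dir',np.degrees(np.arctan2(n[1],n[0])),c)
# prongs
sub=np.zeros(z.shape,bool); sub[195:300,155:245]=1
P=T[sub&(z>0.238)&(z<0.262)]
# cluster along two lines
a=np.radians(37); 
for it in range(4):
    x=np.array([np.cos(a),np.sin(a)]);y=np.array([-x[1],x[0]])
    t=(P[:,:2]-[0.4145,.288])@y; s=(P[:,:2]-[0.4145,.288])@x
    k=(s<0.185)&(s>0.01)
    da=[]
    for m in (k&(t>0.02),k&(t<-0.02)):
        f=np.polyfit(s[m],t[m],1); da.append(f[0])
    a+=np.mean(np.arctan(da))
    print(np.degrees(a),da, np.median(t[k&(t>0.02)]),np.median(t[k&(t<-0.02)]),np.median(P[k,2]),P[k,2].std(), s.max())
E
python3 m2.py
```

```text
bar [ 0.39287617 -0.2521641   0.13556433] [-0.53066214 -0.84749377 -0.0123291 ] -122.05293075798686 74Traceback (most recent call last):
  File "m2.py", line 9, in <module>
    P=T[sub]; c,v=ax(P); n=v[2]*np.sign(v[2,2]); print('lid n',n,'tilt',np.degrees(np.arccos(n[2])),'dir',np.degrees(np.arctan2(n[1],n[0])),c)
                  ~~^^^
  File "m2.py", line 4, in ax
    c=P.mean(0); u,s,v=np.linalg.svd(P-c); return c,v
                       ~~~~~~~~~~~~~^^^^^
    u, s, vh = gufunc(a, signature=signature)
               ~~~~~~^^^^^^^^^^^^^^^^^^^^^^^^
    raise LinAlgError("SVD did not converge")
numpy.linalg.LinAlgError: SVD did not converge
```

```bash
sed -i 's/^    c=P.mean(0)/    P=P[~np.isnan(P[:,0])]; c=P.mean(0)/; s/np.linalg.svd(P-c)/np.linalg.svd(P-c,full_matrices=False)/' m2.py; python3 m2.py
```

```text
bar [ 0.39287617 -0.2521641   0.13556433] [-0.53066214 -0.84749377 -0.0123291 ] -122.05293075798686 74
lid n [ 0.23547419 -0.16536133  0.95770952] tilt 16.722510009236327 dir -35.078381186239355 [ 0.52244953 -0.33334441  0.09122075]
39.00903286297352 [np.float64(0.03258299763245067), np.float64(0.0375746704810762)] 0.03572493279437228 -0.02782268059184518 0.24966124263433875 0.002586193292629741 0.21191281327079647
38.99968181657488 [np.float64(-0.0024806321746640063), np.float64(0.0021542173224520797)] 0.03234737555553044 -0.03113117889594535 0.2497015907521669 0.0025991813448014646 0.21195671446277592
38.99965134150528 [np.float64(-0.0023179542323501037), np.float64(0.0023168904460283556)] 0.03236486231623899 -0.031120883713501274 0.2497015907521669 0.0025991813448014646 0.2119571138057541
38.99965124218699 [np.float64(-0.0023174240649773206), np.float64(0.0023174205980965707)] 0.032364919304200615 -0.031120863569068145 0.2497015907521669 0.0025991813448014646 0.2119571150979835
```

```bash
cat >> h.py <<'E'
def plan(*tg, ref=None):
    """tg: (x,y,z,jawdeg) TCP targets, tool down; prints shift cm/turn deg in current tool axes"""
    s=st(); R0=rot(s['ee_rot']).as_matrix(); p0=np.array(s['position'])
    # snap to exact down
    for t in tg:
        a=np.radians(t[3]); zx=np.array([np.cos(a),np.sin(a),0]); xx=np.array([0,0,-1.]); yy=np.cross(zx,xx)
        Rt=np.stack([xx,yy,zx],1)
        sh=R0.T@(np.array(t[:3])-p0)*100; rv=R.from_matrix(R0.T@Rt).as_rotvec(degrees=True)
        print('target',np.round(t,3),'->',np.round(sh,2).tolist(),np.round(rv,1).tolist())
E
python3 -c "
from h import *
plan((.30,.35,.32,30),(.36,.15,.32,5),(.36,-.15,.30,-25),(.385,-.248,.28,-31.5))"
```

```text
t 0.15 tcp [0.2503 0.5172 0.2306] q [ 0.5987 -0.3758  0.5995  0.3754] F [ 0.1 -0.6  0.2] w 0.085
target [ 0.3   0.35  0.32 30.  ] -> [-8.92, -11.76, -12.9] [34.2, -0.1, 0.0]
target [0.36 0.15 0.32 5.  ] -> [-8.9, -25.87, -28.29] [59.2, -0.1, 0.0]
target [  0.36  -0.15   0.3  -25.  ] -> [-6.87, -38.94, -55.29] [89.2, -0.1, 0.1]
target [  0.385  -0.248   0.28  -31.5  ] -> [-4.86, -45.46, -63.02] [95.7, -0.1, 0.1]
```

```bash
python3 -m crank '[[-5,-6,-5,10,0,0,8.5],[-9,-11.7,-11,20,0,0,8.5],[-9,-16,-16,31,0,0,8.5],[-9,-20,-21,42,0,0,8.5],[-9,-24,-25,53,0,0,8.5]]'; python3 -c "
from h import *
plan((.36,.15,.32,5),(.36,-.15,.30,-25),(.385,-.248,.28,-31.5))"
```

```text
clock: 0.78
position: [0.3423, 0.2374, 0.3187]
ee_rot: [0.704, -0.072, 0.703, 0.072]
contact_force: [1.1, 0.4, -0.7]
width: 0.0851
t 0.78 tcp [0.3423 0.2374 0.3187] q [ 0.7039 -0.0716  0.703   0.0717] F [ 1.1  0.4 -0.7] w 0.0851
target [0.36 0.15 0.32 5.  ] -> [-0.13, -8.92, -0.03] [6.6, 0.1, -0.0]
target [  0.36  -0.15   0.3  -25.  ] -> [1.86, -38.3, -6.08] [36.6, 0.1, -0.0]
target [  0.385  -0.248   0.28  -31.5  ] -> [3.86, -48.41, -5.61] [43.1, 0.1, -0.0]
```

```bash
python3 -m crank '[[0,-6,0,8,0,0,8.5],[0.5,-12,-1,17,0,0,8.5],[1,-18,-2,26,0,0,8.5],[1.5,-24,-3,34,0,0,8.5],[2,-30,-4,43,0,0,8.5]]'; python3 -c "
from h import *
plan((.385,-.248,.28,-31.5))"
```

```text
clock: 1.4
position: [0.3647, -0.0644, 0.2982]
ee_rot: [0.681, 0.191, 0.68, -0.191]
contact_force: [0.2, 0.4, 0.1]
width: 0.0849
t 1.4 tcp [ 0.3647 -0.0644  0.2982] q [ 0.6812  0.1912  0.6804 -0.1909] F [0.2 0.4 0.1] w 0.0849
target [  0.385  -0.248   0.28  -31.5  ] -> [1.82, -14.62, 11.29] [0.1, 0.1, -0.0]
```

```bash
python3 -m crank '[[1,-5,1,0,0,0,4],[1.5,-10,3,0,0,0,3],[1.8,-16,8,0,0,0,3],[1.8,-17,9,0,0,0,3]]'; python3 -c "
from h import *
plan((.385,-.248,.28,-31.5))
d=cam('wrist','w1.png'); np.save('w1.npy',cloud(d))"
```

```text
clock: 1.9
position: [0.3541, -0.2576, 0.2798]
ee_rot: [0.681, 0.19, 0.681, -0.191]
contact_force: [0.8, 1.3, 0.9]
width: 0.0301
t 1.9 tcp [ 0.3541 -0.2576  0.2798] q [ 0.6809  0.1903  0.6811 -0.1905] F [0.8 1.3 0.9] w 0.0301
target [  0.385  -0.248   0.28  -31.5  ] -> [-0.02, 2.43, 2.14] [0.3, -0.0, 0.0]
```

View pics/w1.png

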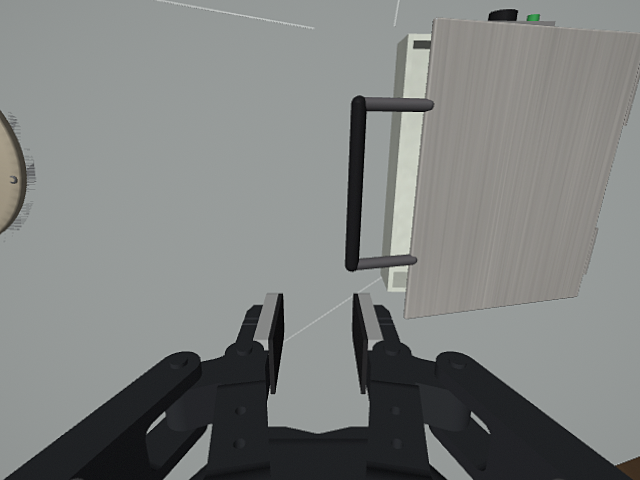

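Wrist view: the bar runs (358,100) to (352,268), and the lid panel is to its right.

```bash
python3 - <<'E'
from h import *
W=np.load('w1.npy'); c=cv2.imread('pics/w1.png')
def ax(P):
    P=P[~np.isnan(P[:,0])]; m=P.mean(0); return m,np.linalg.svd(P-m,full_matrices=False)[2],P
sub=np.zeros(c.shape[:2],bool); sub[90:275,340:375]=1
m,v,P=ax(W[sub&(c.max(2)<70)&(W[...,2]>.1)]); b=v[0]*np.sign(v[0,1]); print('bar',m,b,np.degrees(np.arctan2(b[1],b[0])),P.min(0),P.max(0),len(P))
sub[:]=0; sub[60:290,450:580]=1
m,v,P=ax(W[sub]); n=v[2]*np.sign(v[2,2]); print('lid',m,n,np.degrees(np.arccos(n[2])),np.degrees(np.arctan2(n[1],n[0])))
# lid left edge in image -> world
for r in (60,150,250,300):
    cols=[k for k in range(400,470) if W[r,k,2]>.105]; print(r,cols[0] if cols else None, W[r,cols[0]+2] if cols else '')
for u,vv in ((575,290),(600,180),(625,60)): print(u,vv,W[vv,u])
E
```

```text
bar [ 0.39617387 -0.24750827  0.13377196] [ 0.52534731  0.8508856  -0.00197548] 58.30830426088569 [ 0.35381485 -0.32001095  0.12466808] [ 0.4367318  -0.19161568  0.13733983] 2579
lid [ 0.51977273 -0.32578091  0.09408494] [ 0.21562631 -0.13262627  0.96742729] 14.663934576956443 -31.594617109114132
60 429 [ 0.49018149 -0.19891557  0.1169438 ]
150 419 [ 0.45521656 -0.25473024  0.11553377]
250 410 [ 0.41008144 -0.32787888  0.117609  ]
300 405 [ 0.38394903 -0.37035698  0.11659955]
575 290 [ 0.53908018 -0.48018435  0.06816438]
600 180 [ 0.59654026 -0.37831608  0.06993612]
625 60 [ 0.64410419 -0.2869464   0.07253885]
```

```bash
cat > bath.py <<'E'
from h import *
xa=np.array([np.cos(np.radians(-31.65)),np.sin(np.radians(-31.65)),0]); ya=np.array([-xa[1],xa[0],0])
H=np.array([.6053,-.3817,.065]); B=H-.1*xa; B[2]=0
def bar(t): t=np.radians(t); return H-.257*np.cos(t)*xa+.257*np.sin(t)*np.array([0,0,1])
E
python3 -c "
from bath import *
print(bar(14.7))
b=bar(14.7)
plan((*b[:2],.2,-31.65),(*b[:2],.111,-31.65))"
```

```text
[ 0.39368482 -0.25125877  0.13021579]
t 1.95 tcp [ 0.3552 -0.2606  0.2795] q [ 0.6813  0.1894  0.6806 -0.1918] F [ 1.5 -3.2  0.5] w 0.0297
target [  0.394  -0.251   0.2   -31.65 ] -> [7.95, 2.82, 2.79] [0.4, 0.1, 0.2]
target [  0.394  -0.251   0.111 -31.65 ] -> [16.85, 2.85, 2.78] [0.4, 0.1, 0.2]
```

```bash
python3 -m crank '[[0,2.8,2.8,0.4,0,0,3],[6,2.8,2.8,0.4,0,0,3],[8,2.8,2.8,0.4,0,0,3],[8,2.8,2.8,0.4,0,0,3]]'; python3 -c "
from bath import *
b=bar(14.7)
plan((*b[:2],.2,-31.65),(*b[:2],.111,-31.65))"
```

```text
clock: 2.45
position: [0.3917, -0.2437, 0.1986]
ee_rot: [0.679, 0.192, 0.682, -0.191]
contact_force: [-0.1, -0.0, -0.1]
width: 0.03
t 2.45 tcp [ 0.3917 -0.2437  0.1986] q [ 0.6791  0.1923  0.6822 -0.1908] F [-0.1 -0.  -0.1] w 0.03
target [  0.394  -0.251   0.2   -31.65 ] -> [-0.15, -0.54, 0.56] [0.2, -0.3, -0.1]
target [  0.394  -0.251   0.111 -31.65 ] -> [8.75, -0.55, 0.6] [0.2, -0.3, -0.1]
```

```bash
python3 -m crank '[[0,-0.5,0.6,0,0,0,3],[5,-0.5,0.6,0,0,0,3],[8.7,-0.5,0.6,0,0,0,3],[8.7,-0.5,0.6,0,0,0,3]]'; python3 -c "
from bath import *
b=bar(14.7)
plan((*b[:2],.111,-31.65))
cam('wrist','w2.png')"
```

```text
clock: 2.95
position: [0.3946, -0.2522, 0.1124]
ee_rot: [0.68, 0.192, 0.682, -0.191]
contact_force: [0.3, 0.2, 0.6]
width: 0.0301
t 2.95 tcp [ 0.3946 -0.2522  0.1124] q [ 0.6796  0.1923  0.6816 -0.1913] F [0.3 0.2 0.6] w 0.0301
target [  0.394  -0.251   0.111 -31.65 ] -> [0.15, 0.03, -0.13] [0.2, -0.2, -0.0]
```

View pics/w2.png

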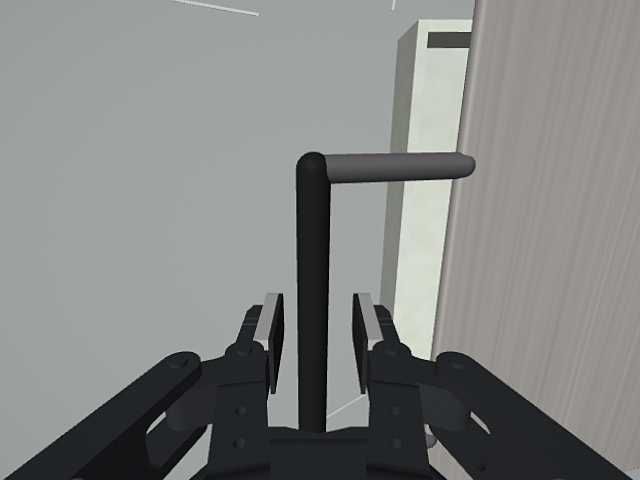

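The bar (column ~313) lies centred between the open pads at (275,340) and (362,340). Closing on it.

```bash
python3 -m crank '[[0.2,0,-0.1,0,0,0,1],[0.2,0,-0.1,0,0,0,0.8],[0.2,0,-0.1,0,0,0,0.8],[0.2,0,-0.1,0,0,0,0.8]]' 40; python3 -c "
from bath import *
for t in (25,35,45,55,65,75,77):
  b=bar(t); plan((*b[:2],b[2]-.019,-31.65))"|grep target
```

```text
clock: 3.5
position: [0.3923, -0.2511, 0.1126]
ee_rot: [0.679, 0.191, 0.682, -0.191]
contact_force: [-6.0, 1.8, 1.3]
width: 0.0103
target [  0.407  -0.259   0.155 -31.65 ] -> [-4.21, 0.05, 1.67] [0.2, -0.2, 0.1]
target [  0.426  -0.271   0.193 -31.65 ] -> [-8.1, 0.04, 3.9] [0.2, -0.2, 0.1]
target [  0.451  -0.286   0.228 -31.65 ] -> [-11.54, 0.02, 6.76] [0.2, -0.2, 0.1]
target [  0.48   -0.304   0.257 -31.65 ] -> [-14.44, 0.01, 10.19] [0.2, -0.2, 0.1]
target [  0.513  -0.325   0.279 -31.65 ] -> [-16.69, -0.01, 14.06] [0.2, -0.2, 0.1]
target [  0.549  -0.347   0.294 -31.65 ] -> [-18.24, -0.03, 18.26] [0.2, -0.2, 0.1]
target [  0.556  -0.351   0.296 -31.65 ] -> [-18.46, -0.03, 19.13] [0.2, -0.2, 0.1]
```

```bash
python3 -m crank '[[-2.1,0,0.8,0,0,0,0.8],[-4.2,0,1.7,0,0,0,0.8],[-6.2,0,2.7,0,0,0,0.8],[-8.1,0,3.9,0,0,0,0.8],[-9.9,0,5.3,0,0,0,0.8]]'; python3 -c "
from bath import *
for t in (45,55,65,75,77):
  b=bar(t); plan((*b[:2],b[2]-.019,-31.65))"|cat
```

```text
clock: 4.12
position: [0.4346, -0.2775, 0.2113]
ee_rot: [0.677, 0.192, 0.685, -0.191]
contact_force: [-9.9, 2.3, -0.6]
width: 0.0105
t 4.12 tcp [ 0.4346 -0.2775  0.2113] q [ 0.6765  0.1919  0.6848 -0.1912] F [-9.9  2.3 -0.6] w 0.0105
target [  0.451  -0.286   0.228 -31.65 ] -> [-1.66, 0.08, 1.81] [0.2, -0.7, 0.1]
t 4.12 tcp [ 0.4346 -0.2775  0.2113] q [ 0.6765  0.1919  0.6848 -0.1912] F [-9.9  2.3 -0.6] w 0.0105
target [  0.48   -0.304   0.257 -31.65 ] -> [-4.58, 0.06, 5.21] [0.2, -0.7, 0.1]
t 4.12 tcp [ 0.4346 -0.2775  0.2113] q [ 0.6765  0.1919  0.6848 -0.1912] F [-9.9  2.3 -0.6] w 0.0105
target [  0.513  -0.325   0.279 -31.65 ] -> [-6.87, 0.04, 9.07] [0.2, -0.7, 0.1]
t 4.12 tcp [ 0.4346 -0.2775  0.2113] q [ 0.6765  0.1919  0.6848 -0.1912] F [-9.9  2.3 -0.6] w 0.0105
target [  0.549  -0.347   0.294 -31.65 ] -> [-8.45, 0.02, 13.26] [0.2, -0.7, 0.1]
t 4.12 tcp [ 0.4346 -0.2775  0.2113] q [ 0.6765  0.1919  0.6848 -0.1912] F [-9.9  2.3 -0.6] w 0.0105
target [  0.556  -0.351   0.296 -31.65 ] -> [-8.67, 0.01, 14.13] [0.2, -0.7, 0.1]
```

```bash
python3 -m crank '[[-1.7,0,1.8,0,0,0,0.8],[-3.2,0,3.4,0,0,0,0.8],[-4.6,0,5.2,0,0,0,0.8],[-5.8,0,7.1,0,0,0,0.8],[-6.9,0,9.1,0,0,0,0.8]]'; python3 -c "
from bath import *
b=bar(70); plan((*b[:2],b[2]-.019,-31.65))
b=bar(75); plan((*b[:2],b[2]-.019,-31.65))"|cat
```

```text
clock: 4.75
position: [0.5126, -0.3262, 0.2842]
ee_rot: [0.678, 0.191, 0.683, -0.193]
contact_force: [-10.1, 2.2, 7.0]
width: 0.0105
t 4.75 tcp [ 0.5126 -0.3262  0.2842] q [ 0.6781  0.1911  0.683  -0.1927] F [-10.1   2.2   7. ] w 0.0105
target [  0.53   -0.336   0.288 -31.65 ] -> [-0.34, 0.13, 2.02] [0.2, -0.3, 0.2]
t 4.75 tcp [ 0.5126 -0.3262  0.2842] q [ 0.6781  0.1911  0.683  -0.1927] F [-10.1   2.2   7. ] w 0.0105
target [  0.549  -0.347   0.294 -31.65 ] -> [-1.03, 0.12, 4.15] [0.2, -0.3, 0.2]
```

```bash
python3 -m crank '[[-0.4,0.1,2,0,0,0,0.8],[-0.8,0.1,3.2,0,0,0,0.8],[-1,0.1,4.2,0,0,0,0.8],[-1,0.1,4.2,0,0,0,0.8]]'; python3 -c "
from bath import *
b=bar(75); plan((*b[:2],b[2]-.019,-31.65))
d=cam('side','s1.png'); W=cloud(d); np.save('s1.npy',W)"
```

```text
clock: 5.25
position: [0.5518, -0.3506, 0.2987]
ee_rot: [0.683, 0.189, 0.678, -0.195]
contact_force: [-9.9, -0.8, 22.9]
width: 0.0104
t 5.25 tcp [ 0.5518 -0.3506  0.2987] q [ 0.6826  0.1891  0.6783 -0.1953] F [-9.9 -0.8 22.9] w 0.0104
target [  0.549  -0.347   0.294 -31.65 ] -> [0.44, 0.16, -0.47] [0.1, 0.5, 0.4]
```

View pics/s1.png

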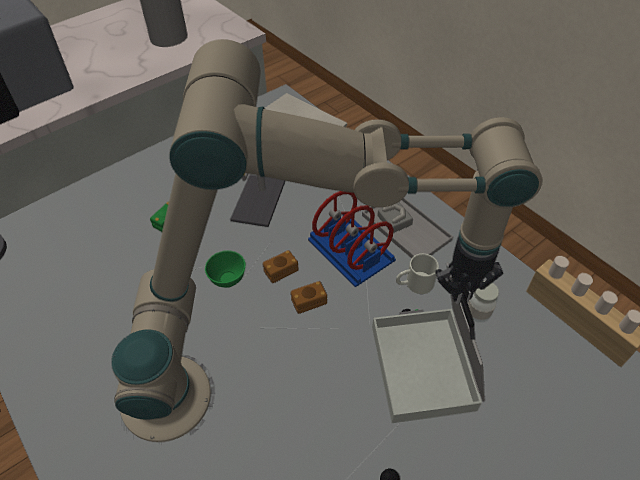

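```bash
python3 -m crank '[[-0.3,0,0,0,0,0,1.2],[-0.3,0,0,0,0,0,2.5],[-0.3,0,0,0,0,0,3],[-0.3,0,0,0,0,0,3]]'; python3 -c "
from bath import *
st()
for n in ('side','top','wrist'):
  d=cam(n,n+'2.png'); np.save(n+'2.npy',cloud(d))"
```

```text
clock: 5.8
position: [0.554, -0.348, 0.2917]
ee_rot: [0.68, 0.192, 0.681, -0.191]
contact_force: [-0.2, 0.5, 0.0]
width: 0.0301
t 5.8 tcp [ 0.554  -0.348   0.2917] q [ 0.6805  0.1918  0.6808 -0.1913] F [-0.2  0.5  0. ] w 0.0301
```

View pics/wrist2.png

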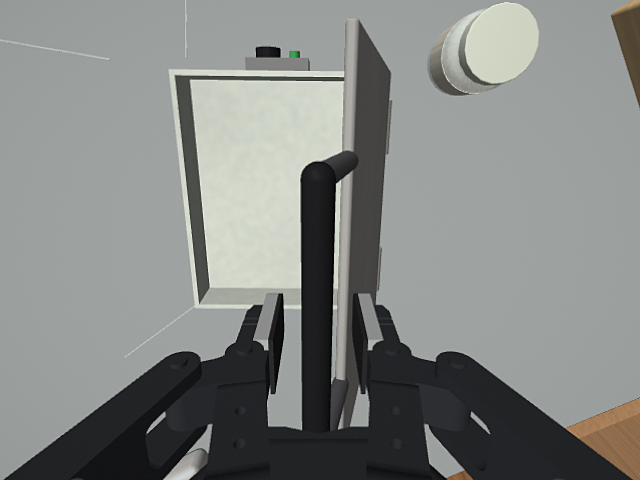

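View pics/side2.png

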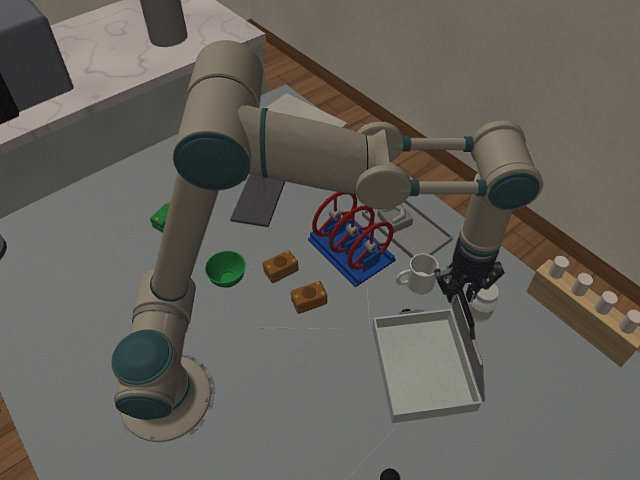

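```bash
python3 - <<'E'
from bath import *
W=np.load('wrist2.npy'); c=cv2.imread('pics/wrist2.png')
P=W[180:280,305:330].reshape(-1,3); P=P[~np.isnan(P[:,0])]; print(np.median(P,0), np.percentile(P[:,2],[10,90]))
q=np.median(P,0)-H; s=q@xa; q2=P[:,2].max()-.006-.065
zc=np.median(P[:,2])-.005; print('bar rel hinge x',s,'z',zc-.065,'angle',np.degrees(np.arctan2(zc-.065,-s)), 'r',np.hypot(s,zc-.065))
# bath rim & floor
Pf=W[100:270,210:290].reshape(-1,3);print('floor z',np.nanmedian(Pf[:,2]))
sub=(W[...,2]>.05)&(W[...,2]<.07); sub[:, 342:]=0; sub[320:]=0
P=W[sub]; l=(P-B)[:,:2]@np.stack([xa[:2],ya[:2]],1); print('rim x range',np.percentile(l[:,0],[1,50,99]),'y',np.percentile(l[:,1],[1,99]))
r=sub&False
for v in (120,180,240):
  u=[k for k in range(165,230) if .055<W[v,k,2]<.066]; p=W[v,u[0]:u[-1]+1].mean(0); print(v,(p-B)@xa,(p-B)@ya)
for u in (230,270,310):
  k=[v for v in range(60,90) if .055<W[v,u,2]<.066]; p=W[k[0]:k[-1]+1,u].mean(0); print(u,(p-B)@xa,(p-B)@ya)
E
```

```text
[ 0.57787144 -0.30970427  0.31543667] [0.31432394 0.31634998]
bar rel hinge x -0.06112733641927873 z 0.2454366736147387 angle 76.01470416474412 r 0.25293420490867474
floor z 0.01596844698742969
rim x range [-0.1004151  -0.07388807  0.05874451] y [-0.12659636  0.13406677]
120 -0.09637261874203243 0.07828936750461893
180 -0.09759147773837092 0.02014004467560177
240 -0.09755618733655712 -0.044243521258434566
230 -0.04303425577253369 0.12032616147792696
270 -0.005697878191031302 0.12016500948726724
310 0.03172938254639876 0.12029392478142087
```

```bash
python3 -m crank '[[-3,0,0,0,0,0,3],[-8,0,0,0,0,0,3],[-11,0,0,0,0,0,3],[-11,0,-6,0,0,0,3],[-11,0,-12,0,0,0,5]]'; python3 -c "
from bath import *
plan((.45,-.1,.3,50),(.43,0,.2,73))"
```

```text
clock: 6.58
position: [0.4509, -0.2854, 0.4017]
ee_rot: [0.681, 0.192, 0.681, -0.192]
contact_force: [-0.2, -0.2, 0.5]
width: 0.047
t 6.58 tcp [ 0.4509 -0.2854  0.4017] q [ 0.6805  0.1917  0.6808 -0.1916] F [-0.2 -0.2  0.5] w 0.047
target [ 0.45 -0.1   0.3  50.  ] -> [10.17, 15.77, -9.74] [-81.4, -0.0, -0.0]
target [ 0.43  0.    0.2  73.  ] -> [20.18, 23.26, -16.66] [-104.4, -0.0, -0.0]
```

```bash
python3 -m crank '[[0,4,-3,-10,0,0,8],[2,8,-6,-21,0,0,8],[4,12,-9,-32,0,0,8],[7,16,-12,-42,0,0,8],[10,20,-15,-53,0,0,8]]'; python3 -c "
from bath import *
plan((.40,0,.22,73))"
```

```text
clock: 7.2
position: [0.4275, -0.0351, 0.3016]
ee_rot: [0.695, -0.133, 0.694, 0.133]
contact_force: [0.5, 0.5, -0.5]
width: 0.0799
t 7.2 tcp [ 0.4275 -0.0351  0.3016] q [ 0.6951 -0.1327  0.6941  0.1325] F [ 0.5  0.5 -0.5] w 0.0799
target [ 0.4   0.    0.22 73.  ] -> [8.16, 4.28, -1.28] [-51.4, 0.1, 0.1]
```

```bash
python3 -m crank '[[2,1,0,-10,0,0,8],[4,2,0,-21,0,0,8],[6,3,0,-32,0,0,8],[8,4,-1,-42,0,0,8],[8,4,-1.3,-51.4,0,0,8]]'; python3 -c "
from bath import *
st()
d=cam('wrist','w3.png'); np.save('w3.npy',cloud(d))"
```

```text
clock: 7.82
position: [0.3991, -0.0033, 0.2207]
ee_rot: [0.567, -0.42, 0.569, 0.422]
contact_force: [-0.1, -0.6, -0.3]
width: 0.0801
t 7.83 tcp [ 0.3991 -0.0033  0.2207] q [ 0.5673 -0.4197  0.5691  0.422 ] F [-0.1 -0.6 -0.3] w 0.0801
```

View pics/w3.png

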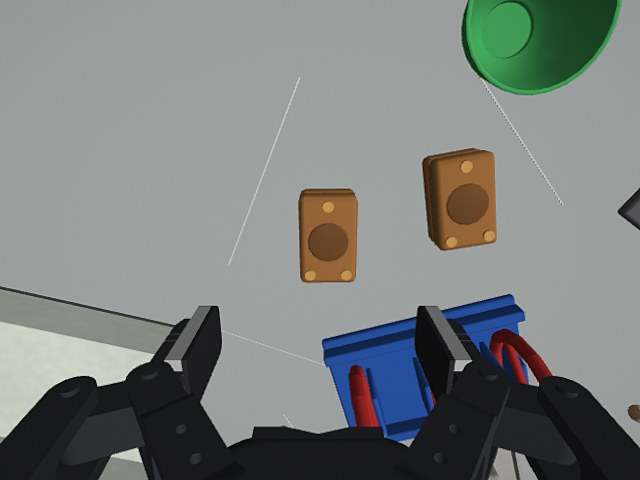

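Wrist view: flasks at (328,237), aligned with the jaws, and (466,200). Measuring.

```bash
cat > fl.py <<'E'
from bath import *
def flasks(npy,png):
    W=np.load(npy); c=cv2.imread(png)
    m=(cv2.inRange(cv2.cvtColor(c,cv2.COLOR_BGR2HSV),(5,90,30),(25,255,255))>0)&(W[...,2]>.039)&(W[...,2]<.075)
    n,l,s,ce=cv2.connectedComponentsWithStats(m.astype(np.uint8))
    for i in range(1,n):
        if s[i,4]>300:
            P=W[l==i]; r=cv2.minAreaRect((P[:,:2]*1000).astype(np.float32)); a=r[2] if r[1][0]>r[1][1] else r[2]-90
            print(ce[i].round(),np.round(r[0],1),np.round(r[1],1),'long axis deg',round(a,1),'or',round(a-180,1),'z',np.median(P[:,2]).round(4))
            q=np.append(np.array(r[0])/1000,0)-B; print('  in bath',(q@xa).round(4),(q@ya).round(4))
E
python3 -c "
from fl import *
flasks('w3.npy','pics/w3.png')"
```

```text
[465. 201.] [430.4 124.9] [53.1 84. ] long axis deg -6.3 or -186.3 z 0.043
  in bath -0.3147 0.3395
[328. 238.] [428.3  -2.6] [52.4 83.9] long axis deg -16.3 or -196.3 z 0.0434
  in bath -0.2496 0.2298
```

```bash
python3 -c "
from fl import *
plan((.4285,-.0025,.08,73.7),(.4285,-.0025,.008,73.7))"
```

```text
t 7.88 tcp [ 0.3997 -0.0037  0.2214] q [ 0.567  -0.4211  0.5682  0.4223] F [ 0.3 -0.8 -0.2] w 0.0802
target [ 4.28e-01 -2.00e-03  8.00e-02  7.37e+01] -> [14.14, -2.75, 0.95] [-0.5, -0.0, -0.1]
target [ 4.28e-01 -2.00e-03  8.00e-03  7.37e+01] -> [21.34, -2.77, 0.95] [-0.5, -0.0, -0.1]
```

```bash
python3 -m crank '[[5,-2.7,0.9,-0.5,0,0,8],[10,-2.7,0.9,-0.5,0,0,8],[14,-2.7,0.9,-0.5,0,0,8],[14,-2.7,0.9,-0.5,0,0,8]]';  python3 -c "
from fl import *
plan((.4285,-.0025,.008,73.7))"
```

```text
clock: 8.38
position: [0.4275, -0.0032, 0.0802]
ee_rot: [0.567, -0.419, 0.57, 0.423]
contact_force: [0.1, 0.1, 1.1]
width: 0.08
t 8.38 tcp [ 0.4275 -0.0032  0.0802] q [ 0.5665 -0.4193  0.5697  0.4227] F [0.1 0.1 1.1] w 0.08
target [ 4.28e-01 -2.00e-03  8.00e-03  7.37e+01] -> [7.22, -0.13, 0.1] [-0.6, -0.0, -0.4]
```

```bash
python3 -m crank '[[4,0,0.1,0,0,0,8],[7.2,0,0.1,0,0,0,8],[7.2,0,0.1,0,0,0,8]]'; python3 -m crank '[[0,0,0,0,0,0,5.2],[0,0,0,0,0,0,5],[0,0,0,0,0,0,5],[0,0,0,0,0,0,5]]' 60;  python3 -c "
from fl import *
plan((.4285,-.0025,.12,73.7))"
```

```text
clock: 8.75
position: [0.4299, -0.0026, 0.0104]
ee_rot: [0.568, -0.421, 0.568, 0.422]
contact_force: [-0.6, 0.6, 0.5]
width: 0.08
clock: 9.25
position: [0.4318, -0.0031, 0.0124]
ee_rot: [0.569, -0.423, 0.567, 0.42]
contact_force: [-0.9, -0.5, 6.4]
width: 0.0533
t 9.25 tcp [ 0.4318 -0.0031  0.0124] q [ 0.5688 -0.423   0.5666  0.4202] F [-0.9 -0.5  6.4] w 0.0533
target [ 4.28e-01 -2.00e-03  1.20e-01  7.37e+01] -> [-10.76, 0.28, -0.03] [-0.5, 0.0, 0.3]
```

```bash
python3 -m crank '[[-4,0,0,0,0,0,5],[-9,0,0,0,0,0,5],[-12,0,0,0,0,0,5],[-12,0,0,0,0,0,5]]';  python3 -c "
from fl import *
B=B-.002*ya
p=B-.045*xa-.055*ya
q=B-.045*xa+.055*ya
print(B,p,q)
plan((p[0],p[1],.13,58.35),(p[0],p[1],.029,58.35))"
```

```text
clock: 9.75
position: [0.4318, -0.0028, 0.133]
ee_rot: [0.57, -0.423, 0.566, 0.42]
contact_force: [0.5, -0.3, -5.0]
width: 0.053
[ 0.51912361 -0.33092964  0.        ] [ 0.45195639 -0.35413665  0.        ] [ 0.50967658 -0.26049702  0.        ]
t 9.75 tcp [ 0.4318 -0.0028  0.133 ] q [ 0.5696 -0.4233  0.5659  0.4196] F [ 0.5 -0.3 -5. ] w 0.053
target [ 0.452 -0.354  0.13  58.35 ] -> [0.36, -12.09, -33.04] [14.8, 0.1, 0.4]
target [ 4.520e-01 -3.540e-01  2.900e-02  5.835e+01] -> [10.45, -12.02, -33.05] [14.8, 0.1, 0.4]
```

```bash
python3 -m crank '[[0,-2,-5,3,0,0,5],[0,-4,-11,6,0,0,5],[0,-6.5,-17,9,0,0,5],[0,-8.5,-23,12,0,0,5],[0,-10.5,-28,14.8,0,0,5]]';  python3 -c "
from fl import *
p=[ 0.452 , -0.354]
plan((p[0],p[1],.13,58.35),(p[0],p[1],.029,58.35))"
```

```text
clock: 10.38
position: [0.448, -0.3022, 0.1282]
ee_rot: [0.617, -0.343, 0.618, 0.345]
contact_force: [1.7, 0.3, -3.9]
width: 0.0529
t 10.38 tcp [ 0.448  -0.3022  0.1282] q [ 0.6175 -0.3428  0.6181  0.3453] F [ 1.7  0.3 -3.9] w 0.0529
target [ 0.452 -0.354  0.13  58.35 ] -> [-0.19, -3.06, -4.19] [-0.1, 0.1, -0.2]
target [ 4.520e-01 -3.540e-01  2.900e-02  5.835e+01] -> [9.91, -3.1, -4.2] [-0.1, 0.1, -0.2]
```

```bash
python3 -m crank '[[0,-2,-3,0,0,0,5],[0,-3,-4.1,0,0,0,5],[0,-3,-4.1,0,0,0,5],[2,-3,-4.1,0,0,0,5],[4,-3,-4.1,0,0,0,5]]';  python3 -c "
from fl import *
p=[ 0.452 , -0.354]
plan((p[0],p[1],.031,58.35))
cam('wrist','w4.png')"
```

```text
clock: 11.0
position: [0.4531, -0.349, 0.0896]
ee_rot: [0.617, -0.345, 0.617, 0.346]
contact_force: [1.5, -0.0, -4.3]
width: 0.0533
t 11.0 tcp [ 0.4531 -0.349   0.0896] q [ 0.6172 -0.3446  0.6169  0.3461] F [ 1.5 -0.  -4.3] w 0.0533
target [ 4.520e-01 -3.540e-01  3.100e-02  5.835e+01] -> [5.86, -0.18, -0.49] [0.1, 0.1, -0.1]
```

View pics/w4.png

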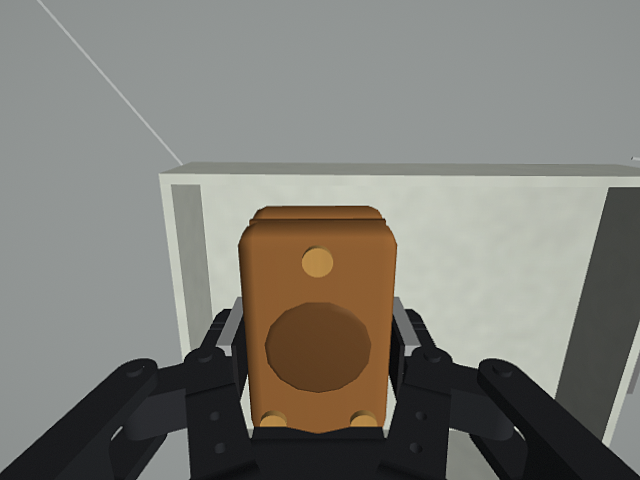

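The flask is held square over the bath and clear of the front wall (row 175) and the left wall (col 205). Lowering it.

```bash
python3 -m crank '[[2,-0.5,-0.4,0,0,0,5],[4,-0.5,-0.4,0,0,0,5],[5.2,-0.5,-0.4,0,0,0,5],[5.6,-0.5,-0.4,0,0,0,5],[5.8,-0.5,-0.4,0,0,0,5]]';  python3 -c "
from fl import *
p=[ 0.452 , -0.354]
plan((p[0],p[1],.029,58.35))"
```

```text
clock: 11.68
position: [0.4559, -0.3574, 0.0326]
ee_rot: [0.617, -0.345, 0.617, 0.345]
contact_force: [-0.3, -0.2, -3.8]
width: 0.0534
t 11.68 tcp [ 0.4559 -0.3574  0.0326] q [ 0.6173 -0.3452  0.6171  0.3448] F [-0.3 -0.2 -3.8] w 0.0534
target [ 4.520e-01 -3.540e-01  2.900e-02  5.835e+01] -> [0.36, 0.51, 0.09] [0.1, 0.0, 0.0]
```

```bash
python3 -m crank '[[0.3,0,0,0,0,0,5],[0.45,0,0,0,0,0,5],[0.45,0,0,0,0,0,5]]'; python3 -m crank '[[0,0,0,0,0,0,6],[0,0,0,0,0,0,6.6],[0,0,0,0,0,0,6.6],[-2,0,0,0,0,0,6.6],[-5,0,0,0,0,0,6.6]]'; python3 -c "
from fl import *
st()
cam('wrist','w5.png')"
```

```text
clock: 12.05
position: [0.456, -0.3579, 0.0295]
ee_rot: [0.618, -0.345, 0.617, 0.344]
contact_force: [-1.2, 2.1, 5.2]
width: 0.0532
clock: 12.68
position: [0.455, -0.3571, 0.0772]
ee_rot: [0.617, -0.344, 0.618, 0.346]
contact_force: [0.2, -0.5, -0.2]
width: 0.066
t 12.68 tcp [ 0.455  -0.3571  0.0772] q [ 0.6171 -0.3439  0.6176  0.3458] F [ 0.2 -0.5 -0.2] w 0.066
```

View pics/w5.png

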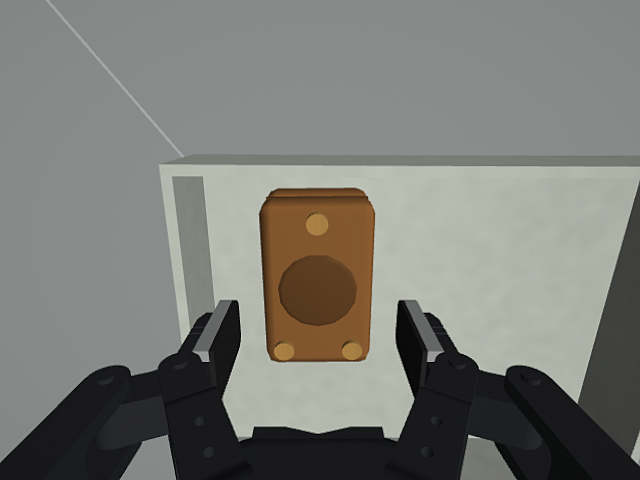

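The first flask sits flat and square on the bath floor. Now the second. I'll look at it again before grasping, in case it was knocked.

```bash
python3 -c "
from fl import *
plan((.40,.10,.22,83.7))"; python3 -m crank '[[-5,0,0,0,0,0,8],[-11,0.5,3,-3,0,0,8],[-14,2,9,-6,0,0,8],[-14,4,15,-10,0,0,8],[-14,6,21,-14,0,0,8]]'; python3 -c "
from fl import *
plan((.40,.10,.22,83.7))"
```

```text
t 12.72 tcp [ 0.4573 -0.3593  0.0818] q [ 0.6179 -0.3469  0.6167  0.3429] F [ 0.8 -0.5  2.1] w 0.066
target [ 0.4   0.1   0.22 83.7 ] -> [-14.03, 28.87, 36.09] [-25.3, -0.1, 0.3]
clock: 13.35
position: [0.513, -0.1562, 0.2185]
ee_rot: [0.571, -0.419, 0.57, 0.417]
contact_force: [1.0, 0.1, 0.3]
width: 0.08
t 13.35 tcp [ 0.513  -0.1562  0.2185] q [ 0.5709 -0.4187  0.5698  0.4172] F [1.  0.1 0.3] w 0.08
target [ 0.4   0.1   0.22 83.7 ] -> [-0.2, 18.5, 21.03] [-11.2, -0.0, 0.1]
```

```bash
python3 -m crank '[[0,5,4,-3,0,0,8],[0,9,8,-6,0,0,8],[0,13,13,-9,0,0,8],[0,16,17,-11,0,0,8],[0,18.5,21,-11,0,0,8]]'; python3 -c "
from fl import *
plan((.40,.10,.22,83.7))
d=cam('wrist','w6.png'); np.save('w6.npy',cloud(d)); flasks('w6.npy','pics/w6.png')"
```

```text
clock: 13.98
position: [0.3984, 0.1001, 0.2178]
ee_rot: [0.528, -0.471, 0.528, 0.47]
contact_force: [-0.1, -0.1, 0.6]
width: 0.0797
t 13.97 tcp [0.3984 0.1001 0.2178] q [ 0.5283 -0.4705  0.5277  0.4702] F [-0.1 -0.1  0.6] w 0.0797
target [ 0.4   0.1   0.22 83.7 ] -> [-0.22, -0.16, 0.01] [-0.3, 0.0, 0.0]
[349. 239.] [430.1 125.7] [52.4 83.3] long axis deg -6.4 or -186.4 z 0.0433
  in bath -0.3154 0.34
```

View pics/w6.png

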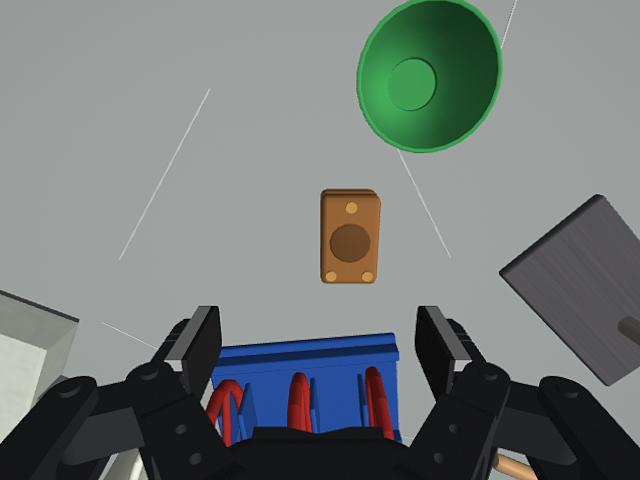

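```bash
python3 -m crank '[[5,-3.2,2.5,0,0,0,8],[10,-3.2,2.5,0,0,0,8],[14,-3.2,2.5,0,0,0,8],[14,-3.2,2.5,0,0,0,8]]';  python3 -c "
from fl import *
plan((.4302,.1257,.009,83.6))"
```

```text
clock: 14.52
position: [0.4315, 0.1193, 0.0753]
ee_rot: [0.526, -0.469, 0.53, 0.472]
contact_force: [-0.4, 0.1, -0.1]
width: 0.0797
t 14.53 tcp [0.4315 0.1193 0.0753] q [ 0.5259 -0.4689  0.5301  0.4718] F [-0.4  0.1 -0.1] w 0.0797
target [4.30e-01 1.26e-01 9.00e-03 8.36e+01] -> [6.63, 0.16, 0.63] [-0.2, -0.1, -0.4]
```

```bash
python3 -m crank '[[0,0.1,0.6,0,0,0,8],[4,0.1,0.6,0,0,0,8],[6.6,0.1,0.6,0,0,0,8],[6.6,0.1,0.6,0,0,0,8]]'; python3 -c "
from fl import *
plan((.4302,.1257,.009,83.6))"; python3 -m crank '[[0,0,0,0,0,0,5.2],[0,0,0,0,0,0,5],[0,0,0,0,0,0,5],[0,0,0,0,0,0,5]]' 60;  python3 -m crank '[[-3,0,0,0,0,0,5],[-8,0,0,0,0,0,5],[-12,0,0,0,0,0,5],[-12,0,0,0,0,0,5]]'; python3 -c "
from fl import *
p=[.5097+.0034,-.2605-.0021]
plan((p[0],p[1],.13,58.35))"
```

```text
clock: 15.02
position: [0.4341, 0.126, 0.0122]
ee_rot: [0.528, -0.47, 0.528, 0.47]
contact_force: [0.1, 0.6, 0.5]
width: 0.0799
t 15.03 tcp [0.4341 0.126  0.0122] q [ 0.5281 -0.4703  0.5279  0.4703] F [0.1 0.6 0.5] w 0.0799
target [4.30e-01 1.26e-01 9.00e-03 8.36e+01] -> [0.32, 0.39, -0.07] [-0.2, 0.0, 0.0]
clock: 15.52
position: [0.4356, 0.1259, 0.0138]
ee_rot: [0.529, -0.471, 0.527, 0.469]
contact_force: [-0.5, -0.3, 5.3]
width: 0.053
clock: 16.02
position: [0.4364, 0.1262, 0.1353]
ee_rot: [0.531, -0.472, 0.525, 0.469]
contact_force: [1.5, 0.9, -5.2]
width: 0.0529
t 16.02 tcp [0.4364 0.1262 0.1353] q [ 0.5307 -0.4721  0.5253  0.4685] F [ 1.5  0.9 -5.2] w 0.0529
target [ 0.513 -0.263  0.13  58.35 ] -> [0.55, -12.09, -37.74] [25.0, 0.2, 0.5]
```

```bash
python3 -m crank '[[0,-0.5,-5,4,0,0,5],[0,-1.5,-11,9,0,0,5],[0,-3,-17,14,0,0,5],[0,-5,-23,20,0,0,5],[0,-7.5,-28,25,0,0,5]]';  python3 -c "
from fl import *
p=[.5097+.0034,-.2605-.0021]
plan((p[0],p[1],.13,58.35),(p[0],p[1],.035,58.35))"
```

```text
clock: 16.65
position: [0.4745, -0.1625, 0.1302]
ee_rot: [0.618, -0.343, 0.619, 0.345]
contact_force: [1.0, 1.3, -4.5]
width: 0.0528
t 16.65 tcp [ 0.4745 -0.1625  0.1302] q [ 0.6175 -0.3425  0.6186  0.3445] F [ 1.   1.3 -4.5] w 0.0528
target [ 0.513 -0.263  0.13  58.35 ] -> [-0.01, -8.56, -6.46] [-0.2, 0.0, -0.2]
target [ 5.130e-01 -2.630e-01  3.500e-02  5.835e+01] -> [9.49, -8.6, -6.46] [-0.2, 0.0, -0.2]
```

```bash
python3 -m crank '[[0,-4,-3,0,0,0,5],[0,-8,-6,0,0,0,5],[0,-8.3,-6.3,0,0,0,5],[1,-8.3,-6.3,0,0,0,5],[3,-8.3,-6.3,0,0,0,5]]';  python3 -c "
from fl import *
p=[.5097+.0034,-.2605-.0021]
plan((p[0],p[1],.035,58.35))
cam('wrist','w7.png')"
```

```text
clock: 17.27
position: [0.5127, -0.2566, 0.1005]
ee_rot: [0.617, -0.344, 0.617, 0.346]
contact_force: [0.1, 0.3, -4.8]
width: 0.0531
t 17.27 tcp [ 0.5127 -0.2566  0.1005] q [ 0.6171 -0.3444  0.6173  0.3457] F [ 0.1  0.3 -4.8] w 0.0531
target [ 5.130e-01 -2.630e-01  3.500e-02  5.835e+01] -> [6.55, -0.36, -0.5] [0.1, 0.0, -0.1]
```

View pics/w7.png

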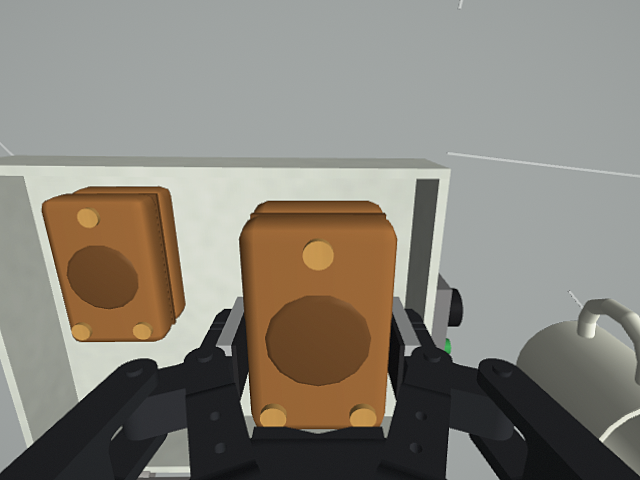

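The second flask is well placed over the bath beside the first one at (110,265). Lowering.

```bash
python3 -m crank '[[2,-0.3,-0.5,0,0,0,5],[4,-0.3,-0.5,0,0,0,5],[5.8,-0.3,-0.5,0,0,0,5],[6.4,-0.3,-0.5,0,0,0,5],[6.8,-0.3,-0.5,0,0,0,5]]';  python3 -c "
from fl import *
st()"; python3 -m crank '[[0.3,0,0,0,0,0,5],[0.4,0,0,0,0,0,5],[0.4,0,0,0,0,0,5]]'
```

```text
clock: 17.95
position: [0.5134, -0.2631, 0.0335]
ee_rot: [0.617, -0.345, 0.617, 0.345]
contact_force: [0.2, 1.1, -4.3]
width: 0.0531
t 17.95 tcp [ 0.5134 -0.2631  0.0335] q [ 0.6171 -0.3449  0.6172  0.3454] F [ 0.2  1.1 -4.3] w 0.0531
clock: 18.32
position: [0.5139, -0.2639, 0.0308]
ee_rot: [0.618, -0.345, 0.617, 0.345]
contact_force: [-2.2, 3.0, 4.6]
width: 0.0527
```

```bash
python3 -m crank '[[0,0,0,0,0,0,6],[0,0,0,0,0,0,6.6],[0,0,0,0,0,0,6.6],[-2,0,0,0,0,0,6.6],[-6,0,0,0,0,0,6.6]]'; python3 -m crank '[[-5,0,0,0,0,0,6.6],[-10,0,0,0,0,0,6.6],[-14,0,0,0,0,0,6.6],[-14,0,0,0,0,0,6.6]]';python3 -c "
from fl import *
st()
d=cam('wrist','w8.png');np.save('w8.npy',cloud(d))
W=np.load('w8.npy')
c=cv2.imread('pics/w8.png')
m=(cv2.inRange(cv2.cvtColor(c,cv2.COLOR_BGR2HSV),(5,90,30),(25,255,255))>0)&(W[...,2]>.053)
n,l,s,ce=cv2.connectedComponentsWithStats(m.astype(np.uint8))
for i in range(1,n):
  if s[i,4]>300:
    P=W[l==i];q=np.median(P,0)-B; print(ce[i],'in bath',q@xa,q@ya,'ztop',q[2],P[:,2].std())
"
```

```text
clock: 18.95
position: [0.5124, -0.2634, 0.0886]
ee_rot: [0.617, -0.343, 0.618, 0.346]
contact_force: [0.9, -0.5, 0.1]
width: 0.0656
clock: 19.45
position: [0.5155, -0.2653, 0.2336]
ee_rot: [0.619, -0.348, 0.616, 0.342]
contact_force: [-0.8, 0.2, -0.5]
width: 0.0659
t 19.45 tcp [ 0.5155 -0.2653  0.2336] q [ 0.6187 -0.3475  0.6159  0.3422] F [-0.8  0.2 -0.5] w 0.0659
[318.34291396 198.88304411] in bath -0.04764702738125576 0.05229595252953353 ztop 0.060233443529999736 0.0015835768306955854
[194.59302739 200.9206688 ] in bath -0.04549421994703251 -0.055895061356757425 ztop 0.060229221031206176 0.0017260559586978897
```

View pics/w8.png

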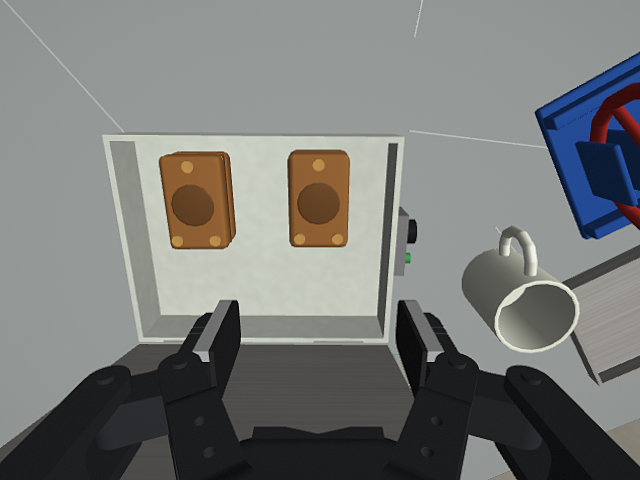

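Both flasks rest in the bath with tops at z=0.060. Next, the wheels.

```bash
python3 -c "
from fl import *
plan((.53,.05,.30,90))"; python3 -m crank '[[-1,2,4,-5,0,0,5],[-3,4,9,-11,0,0,5],[-6,6,15,-18,0,0,5],[-7,7,21,-25,0,0,5],[-7,8,26,-32,0,0,5]]'; python3 -c "
from fl import *
plan((.53,.05,.30,90))"
```

```text
t 19.5 tcp [ 0.5143 -0.2645  0.2311] q [ 0.6179 -0.346   0.6167  0.3438] F [-0.4  0.1 -0. ] w 0.0659
target [5.3e-01 5.0e-02 3.0e-01 9.0e+01] -> [-6.94, 15.12, 27.6] [-31.6, -0.1, 0.2]
clock: 20.12
position: [0.5821, 0.0012, 0.299]
ee_rot: [0.497, -0.503, 0.497, 0.503]
contact_force: [1.0, 0.1, -0.9]
width: 0.0501
t 20.12 tcp [0.5821 0.0012 0.299 ] q [ 0.4972 -0.5025  0.4975  0.5028] F [ 1.   0.1 -0.9] w 0.0501
target [5.3e-01 5.0e-02 3.0e-01 9.0e+01] -> [-0.1, 5.16, 4.94] [0.6, 0.0, -0.0]
```

```bash
python3 -m crank '[[0,5,4,0.6,0,0,4],[0,5.2,5,0.6,0,0,4],[0,5.2,5,0.6,0,0,4]]'; python3 -c "
from fl import *
plan((.53,.05,.30,90))
d=cam('wrist','w9.png');np.save('w9.npy',cloud(d))
W=np.load('w9.npy'); c=cv2.imread('pics/w9.png'); hsv=cv2.cvtColor(c,cv2.COLOR_BGR2HSV)
m=((cv2.inRange(hsv,(0,150,40),(6,255,255))|cv2.inRange(hsv,(172,150,40),(180,255,255)))>0)
P=W[m];P=P[~np.isnan(P[:,0])]
for lo,hi in ((-.06,.025),(.025,.1),(.1,.18)):
  Q=P[(P[:,1]>lo)&(P[:,1]<hi)]; T=Q[Q[:,2]>.15]; print(len(Q),'top x',T[:,0].min(),T[:,0].max(),'y med',np.median(T[:,1]),'zmax',np.percentile(T[:,2],98))
  f=np.polyfit(T[:,0],T[:,1],1); print('  yaw slope',f[0], 'y at .626',np.polyval(f,.626)); t2=Q[Q[:,2]>np.percentile(T[:,2],98)-.003]; print('  top pt',t2.mean(0), 'lean y vs z',np.polyfit(Q[:,2],Q[:,1],1)[0])
"
```

```text
clock: 20.5
position: [0.529, 0.0494, 0.2987]
ee_rot: [0.5, -0.499, 0.501, 0.5]
contact_force: [0.7, -1.0, 1.0]
width: 0.0398
t 20.5 tcp [0.529  0.0494 0.2987] q [ 0.5002 -0.4992  0.501   0.4997] F [ 0.7 -1.   1. ] w 0.0398
target [5.3e-01 5.0e-02 3.0e-01 9.0e+01] -> [-0.13, -0.1, 0.06] [-0.1, -0.0, -0.1]
1720 top x 0.5223187312497459 0.6042694894238385 y med -0.014192477194737055 zmax 0.16294965122567515
  yaw slope -0.10535627594700975 y at .626 -0.017781796144783382
  top pt [ 0.59889797 -0.0149096   0.16326406] lean y vs z 0.005283475019598813
2054 top x 0.5778380529659937 0.6808739166754364 y med 0.05897017409596101 zmax 0.1685800405218452
  yaw slope -0.022906516925336833 y at .626 0.058999186290929526
  top pt [0.62923618 0.05911576 0.16709858] lean y vs z 0.018705991290524342
2320 top x 0.5794606833703873 0.6377716281634704 y med 0.1334871089877179 zmax 0.1686693448735978
  yaw slope -0.0066228572163172655 y at .626 0.1335182224142429
  top pt [0.62442046 0.13412816 0.1671759 ] lean y vs z -0.0035749513988254274
```

View pics/w9.png

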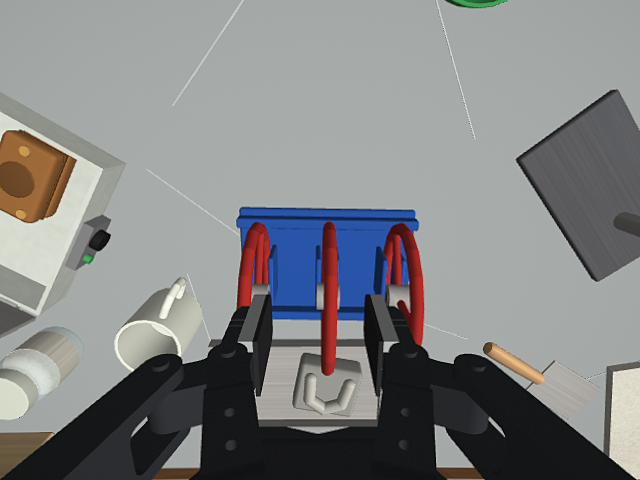

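```bash
python3 -c "
from fl import *
plan((.629,.1335,.22,89),(.629,.1335,.144,89))"; python3 -m crank '[[0,-5,4,0,0,0,4],[2,-10,8.4,0.8,0,0,4],[6,-10,8.4,0.8,0,0,4],[7.8,-10,8.4,0.8,0,0,4],[7.8,-10,8.4,0.8,0,0,4]]'; python3 -c "
from fl import *
plan((.629,.1335,.144,89))
d=cam('wrist','w10.png');np.save('w10.npy',cloud(d))"
```

```text
t 20.55 tcp [0.5297 0.0486 0.2989] q [ 0.5006 -0.4991  0.5012  0.4991] F [-0.2  0.1  0. ] w 0.0399
target [ 0.629  0.134  0.22  89.   ] -> [7.88, -9.91, 8.53] [0.8, -0.0, -0.0]
target [ 0.629  0.134  0.144 89.   ] -> [15.48, -9.91, 8.53] [0.8, -0.0, -0.0]
clock: 21.18
position: [0.6298, 0.1312, 0.2189]
ee_rot: [0.503, -0.494, 0.506, 0.496]
contact_force: [-0.4, 0.0, 0.5]
width: 0.0402
t 21.18 tcp [0.6298 0.1312 0.2189] q [ 0.5034 -0.4942  0.5062  0.4961] F [-0.4  0.   0.5] w 0.0402
target [ 0.629  0.134  0.144 89.   ] -> [7.49, 0.05, 0.24] [-0.1, -0.1, -0.3]
```

View pics/w10.png

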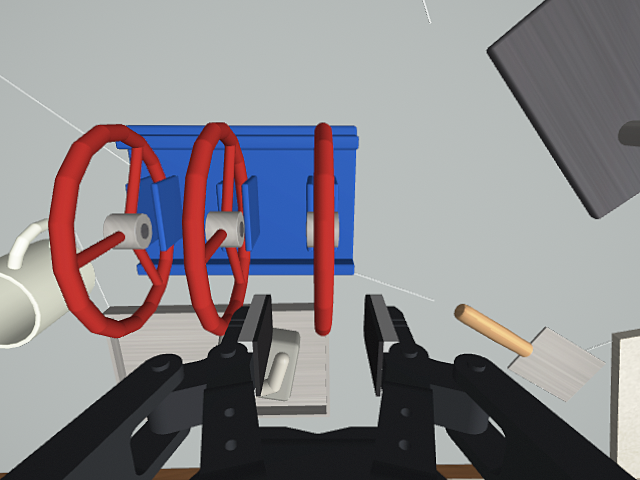

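Important: the spokes look rolled rather than straight up (e.g. left wheel hub (127,230), spokes toward (137,160), (85,258), (155,280)). I'll measure the spoke angles.

```bash
cat > sp.py <<'E'
from fl import *
def spokes(npys):
    Ps=[]
    for npy,png in npys:
        W=np.load(npy); c=cv2.imread(png); hsv=cv2.cvtColor(c,cv2.COLOR_BGR2HSV)
        m=((cv2.inRange(hsv,(0,120,30),(8,255,255))|cv2.inRange(hsv,(170,120,30),(180,255,255)))>0)
        P=W[m]; Ps.append(P[~np.isnan(P[:,0])])
    P=np.vstack(Ps)
    for cy,cx in ((-.0155,.6265),(.059,.6275),(.1335,.629)):
        Q=P[(abs(P[:,1]-cy)<.025)&(P[:,2]>.005)]
        # circle fit on rim
        for _ in range(3):
            cz=.09 if _==0 else cz
            r=np.hypot(Q[:,0]-cx,Q[:,2]-cz); k=(r>.062)&(r<.092)
            from scipy.optimize import least_squares
            o=least_squares(lambda v:np.hypot(Q[k,0]-v[0],Q[k,2]-v[1])-.077,[cx,cz],loss='soft_l1',f_scale=.003); cx,cz=o.x
        r=np.hypot(Q[:,0]-cx,Q[:,2]-cz); k=(r>.024)&(r<.06)
        a=np.degrees(np.arctan2(Q[k,0]-cx,Q[k,2]-cz)) # angle from up, + = away from robot
        h,e=np.histogram(a,bins=np.arange(-180,181,10)); print('wheel y',cy,'centre',cx.round(4),cz.round(4),'n',k.sum()); print('  ',[(int(e[i]),int(h[i])) for i in range(36) if h[i]>4])
        up=abs(a)<60
        if up.sum(): print('  up-spoke median',np.median(a[up]), 'folded mean', np.degrees(np.angle(np.mean(np.exp(3j*np.radians(a)))))/3)
E
python3 -c "
from sp import *
spokes([('w10.npy','pics/w10.png')])
spokes([('w9.npy','pics/w9.png')]); np.save('s0.npy',np.load('side0.npy')); spokes([('side0.npy','pics/side0.png')])"
python3 -c "
import cv2;c=cv2.imread('pics/side0.png'); cv2.imwrite('pics/c3.png',cv2.resize(c[180:290,300:410],None,fx=5,fy=5,interpolation=cv2.INTER_CUBIC))"
```

```text
wheel y -0.0155 centre 0.6301 0.09 n 1208
   [(-130, 68), (-120, 411), (-10, 299), (0, 128), (110, 273), (120, 18)]
  up-spoke median -1.9506726760284556 folded mean -0.39694819904529455
wheel y 0.059 centre 0.6301 0.0909 n 972
   [(-150, 5), (-130, 55), (-120, 396), (-10, 218), (0, 39), (110, 223), (120, 26), (130, 6)]
  up-spoke median -3.0777932400210997 folded mean -0.5580550597215387
wheel y 0.1335 centre 0.6315 0.0903 n 0
   []
wheel y -0.0155 centre 0.6346 0.0954 n 237
   [(-130, 145), (-120, 92)]
wheel y 0.059 centre 0.63 0.0904 n 3
   []
wheel y 0.1335 centre 0.6347 0.0927 n 346
   [(-130, 33), (-120, 215), (-20, 46), (-10, 48)]
  up-spoke median -9.933653272907357 folded mean -1.4154231189898079
wheel y -0.0155 centre 0.6261 0.0915 n 82
   [(-130, 13), (-120, 19), (-10, 14), (0, 12), (110, 16)]
  up-spoke median -0.025579644181581207 folded mean -1.114536890926063
wheel y 0.059 centre 0.6263 0.091 n 75
   [(-130, 14), (-120, 15), (-10, 18), (0, 7), (110, 13)]
  up-spoke median -1.4171085669692842 folded mean -0.8089584568933245
wheel y 0.1335 centre 0.6283 0.091 n 74
   [(-130, 12), (-120, 20), (-10, 17), (0, 8), (110, 9)]
  up-spoke median -1.9749075808855063 folded mean 0.03481398225315006
```

View pics/c3.png

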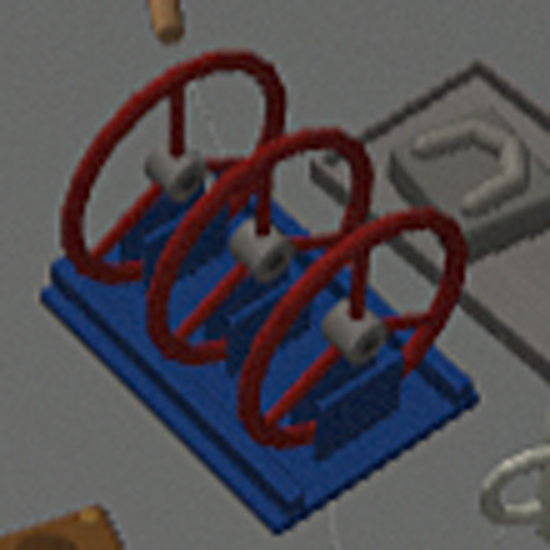

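The measurement shows the spokes do stand upright to within 2 degrees; my first impression was just perspective. Hub height is 0.0905 m. Grasping the first wheel at its top.

```bash
python3 -m crank '[[3,0.1,0.2,0,0,0,4],[6,0.1,0.2,0,0,0,4],[7.4,0.1,0.2,0,0,0,4],[7.4,0.1,0.2,0,0,0,4]]'; python3 -c "
from fl import *
plan((.630,.1335,.144,89))
cam('wrist','w11.png')"
```

```text
clock: 21.72
position: [0.6291, 0.1341, 0.1479]
ee_rot: [0.505, -0.495, 0.505, 0.495]
contact_force: [0.2, -0.5, 0.3]
width: 0.0397
t 21.73 tcp [0.6291 0.1341 0.1479] q [ 0.5046 -0.4954  0.5046  0.4954] F [ 0.2 -0.5  0.3] w 0.0397
target [ 0.63   0.134  0.144 89.   ] -> [0.39, -0.09, -0.06] [-0.1, -0.0, -0.0]
```

View pics/w11.png

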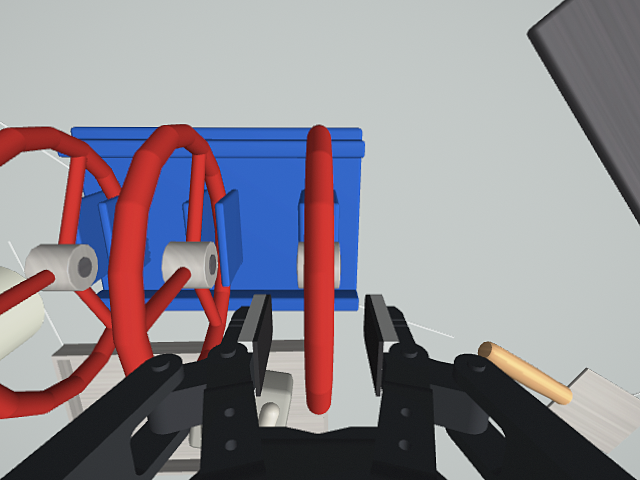

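The rim (col 318) is centred between the pads. Closing.

```bash
python3 -m crank '[[0.3,0,0,0,0,0,2],[0.3,0,0,0,0,0,0.8],[0.3,0,0,0,0,0,0.8],[0.3,0,0,0,0,0,0.8],[0.3,0,0,0,0,0,0.8]]' 60; python3 -m crank '[[-2,0,0,0,0,0,0.8],[-5,0,0,0,0,0,0.8],[-8,0,0,0,0,0,0.8],[-11,0,0,0,0,0,0.8],[-14,0,0,0,0,0,0.8]]'; python3 -c "
from fl import *
st()
d=cam('wrist','w12.png');np.save('w12.npy',cloud(d))
d=cam('side','s12.png');np.save('s12.npy',cloud(d))"
```

```text
clock: 22.4
position: [0.6293, 0.1347, 0.1456]
ee_rot: [0.505, -0.496, 0.504, 0.495]
contact_force: [0.1, -0.0, 6.0]
width: 0.01
clock: 23.02
position: [0.628, 0.1346, 0.2841]
ee_rot: [0.504, -0.495, 0.505, 0.496]
contact_force: [0.6, 0.1, -1.8]
width: 0.0102
t 23.02 tcp [0.628  0.1346 0.2841] q [ 0.5036 -0.4948  0.5052  0.4963] F [ 0.6  0.1 -1.8] w 0.0102
```

View pics/s12.png

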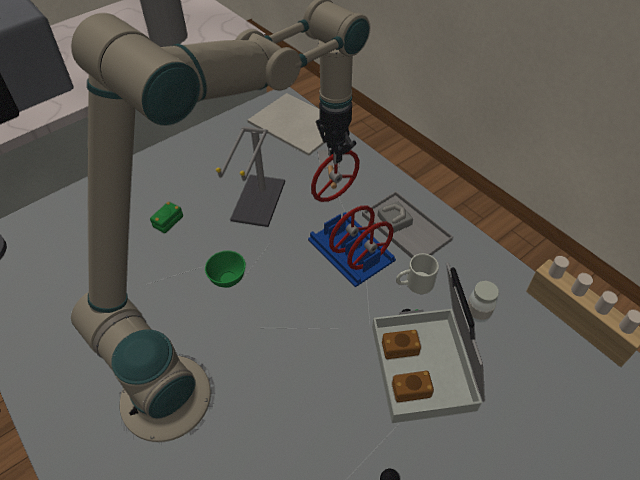

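View pics/w12.png

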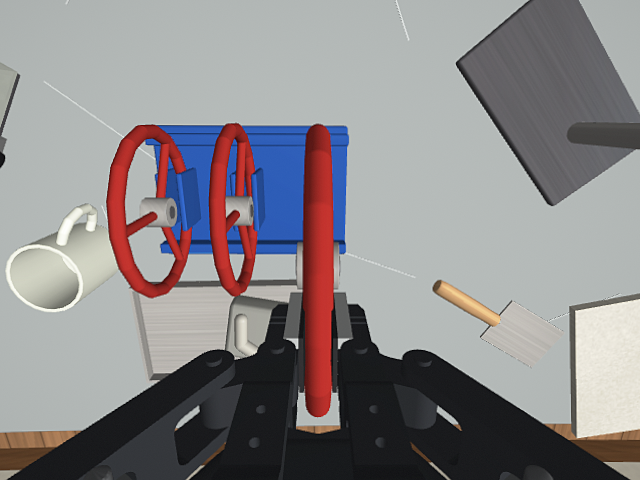

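```bash
cat > hook.py <<'E'
from fl import *
xh=np.array([np.cos(np.radians(39)),np.sin(np.radians(39)),0]); yh=np.array([-xh[1],xh[0],0])
Tm=np.array([.4141,.2885,0]); O=Tm+.19*xh
def hp(x,z,y=0): p=O+x*xh+y*yh; return (p[0],p[1],z,39)
E
python3 -c "
from hook import *
print(O)
plan((.43,.12,.29,60),(.38,.15,.29,39),hp(-.25,.29))"
```

```text
[0.56175773 0.40807087 0.        ]
t 23.12 tcp [0.6301 0.1349 0.2873] q [ 0.5059 -0.4967  0.5029  0.4945] F [ 0.5 -0.4 -2.4] w 0.0103
target [ 0.43  0.12  0.29 60.  ] -> [-0.38, 19.98, -1.84] [29.0, 0.1, 0.3]
target [ 0.38  0.15  0.29 39.  ] -> [-0.4, 25.03, 1.07] [50.0, 0.2, 0.3]
target [ 0.367  0.251  0.29  39.   ] -> [-0.4, 26.46, 11.12] [50.0, 0.2, 0.3]
```

```bash
python3 -m crank '[[-0.3,3,0,0,0,0,0.8],[-0.3,7,0,3,0,0,0.8],[-0.3,11.5,-0.5,10,0,0,0.8],[-0.3,16,-1,20,0,0,0.8],[-0.3,20,-1.5,30,0,0,0.8]]';python3 -m crank '[[0,2,1,6,0,0,0.8],[0,4,2,12,0,0,0.8],[0,4,4.5,20,0,0,0.8],[0,4,4.5,20,0,0,0.8]]'; python3 -c "
from hook import *
plan(hp(-.25,.29))"
```

```text
clock: 23.75
position: [0.4256, 0.123, 0.2854]
ee_rot: [0.615, -0.346, 0.618, 0.347]
contact_force: [0.2, -0.5, -3.0]
width: 0.0098
clock: 24.25
position: [0.417, 0.1832, 0.2857]
ee_rot: [0.665, -0.236, 0.667, 0.237]
contact_force: [-0.9, -0.9, -1.9]
width: 0.0101
t 24.25 tcp [0.417  0.1832 0.2857] q [ 0.6654 -0.2364  0.6673  0.2369] F [-0.9 -0.9 -1.9] w 0.0101
target [ 0.367  0.251  0.29  39.   ] -> [-0.42, 8.37, 0.42] [0.1, -0.1, -0.1]
```

```bash
python3 -m crank '[[-0.4,3,0.2,0,0,0,0.8],[-0.5,6,0.3,0,0,0,0.8],[-0.5,8.4,0.4,0,0,0,0.8],[-0.5,8.4,0.4,0,0,0,0.8]]'; python3 -c "
from hook import *
plan(hp(-.25,.29))
for n in ('wrist','side','top'):
  d=cam(n,n+'13.png');np.save(n+'13.npy',cloud(d))"
```

```text
clock: 24.75
position: [0.366, 0.2501, 0.2914]
ee_rot: [0.665, -0.237, 0.667, 0.237]
contact_force: [0.5, 0.8, -3.0]
width: 0.0096
t 24.75 tcp [0.366  0.2501 0.2914] q [ 0.6651 -0.2372  0.6673  0.2369] F [ 0.5  0.8 -3. ] w 0.0096
target [ 0.367  0.251  0.29  39.   ] -> [0.14, -0.04, 0.15] [0.2, -0.2, -0.0]
```

View pics/wrist13.png

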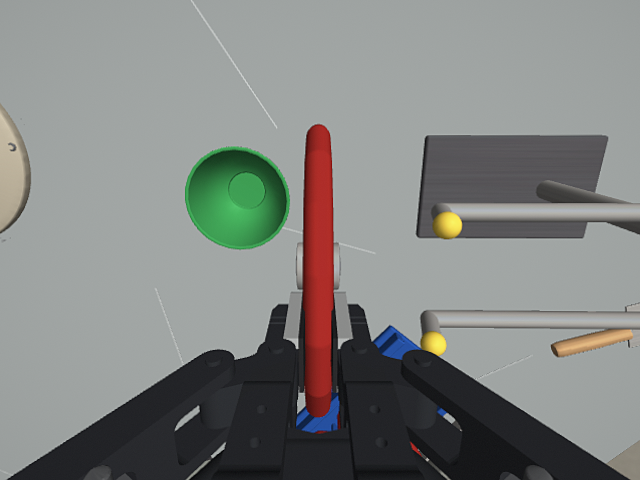

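View pics/side13.png

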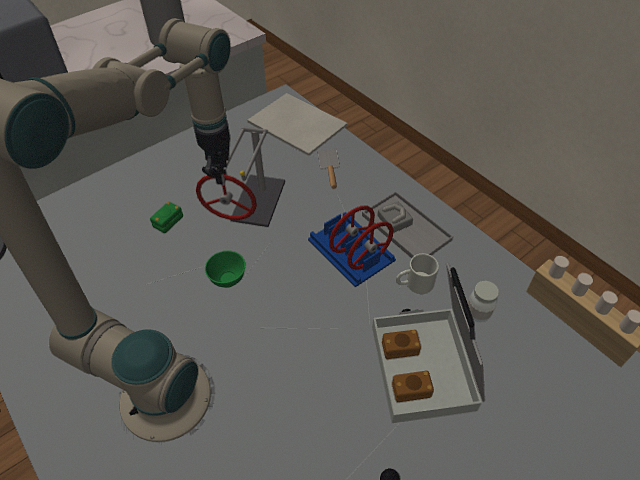

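```bash
python3 -c "
from hook import *
W=np.load('wrist13.npy'); c=cv2.imread('pics/wrist13.png'); hsv=cv2.cvtColor(c,cv2.COLOR_BGR2HSV)
m=cv2.inRange(hsv,(22,150,80),(35,255,255))>0
n,l,s,ce=cv2.connectedComponentsWithStats(m.astype(np.uint8))
for i in range(1,n):
  if s[i,4]>100:
    P=W[l==i];P=P[P[:,2]>.25];q=np.median(P,0)-O;print(ce[i],np.median(P,0),'own',q@xh,q@yh,P[:,2].max())
for r0,r1 in ((203,222),(310,328)):
  P=W[r0:r1,470:600].reshape(-1,3);P=P[(P[:,2]>.235)&(P[:,2]<.26)];v=np.linalg.svd(P-P.mean(0),full_matrices=False)[2][0];print('prong yaw',np.degrees(np.arctan2(v[1],v[0])),'own y',(P-O)@yh@np.ones(len(P))/len(P),P[:,2].max())
# wheel in hand
m=((cv2.inRange(hsv,(0,120,30),(8,255,255))|cv2.inRange(hsv,(170,120,30),(180,255,255)))>0)&(W[...,2]>.15)
P=W[m];P=P-O;print('wheel own x mean',(P@xh).mean(),'y range',(P@yh).min(),(P@yh).max(),'z',P[:,2].min(),P[:,2].max()); print('slope x/y',np.polyfit(P@yh,P@xh,1)[0],'x/z',np.polyfit(P[:,2],P@xh,1)[0])
"
```

```text
[446.92556634 225.01779935] [0.39025041 0.31350159 0.2736654 ] own -0.19280059930694823 0.03443891534912624 0.27706267673357465
[433.13071895 342.64923747] [0.42939296 0.265388   0.27322075] own -0.1926599860650379 -0.02758556821913973 0.3373319187391096
prong yaw 38.887838215864456 own y 0.034026227942113414 0.2506218028000534
prong yaw 39.52448593257753 own y -0.028935303928371976 0.2507851395173226
wheel own x mean -0.2508451892197376 y range -0.052819116109888084 0.07680811207801526 z 0.23334476750538066 0.37562296240801446
slope x/y -0.005543559815411343 x/z 0.020848233486552473
```

The wrist view agrees with the top camera: tips at (447,225) and (433,343), hook yaw 39°, middle plane about 3 mm to +y. Inserting the wheel over the tips.

```bash
python3 -m crank '[[0,0.3,1,0,0,0,0.8],[0,0.3,4,0,0,0,0.8],[0,0.3,7,0,0,0,0.8],[0,0.3,10,0,0,0,0.8],[0,0.3,10,0,0,0,0.8]]'; python3 -c "
from hook import *
plan(hp(-.035,.29,.003))
cam('side','s14.png');cam('wrist','w14.png')"
```

```text
clock: 25.52
position: [0.4461, 0.3165, 0.2917]
ee_rot: [0.667, -0.236, 0.666, 0.236]
contact_force: [-0.4, -0.5, -1.7]
width: 0.0102
t 25.52 tcp [0.4461 0.3165 0.2917] q [ 0.6668 -0.2358  0.6665  0.2359] F [-0.4 -0.5 -1.7] w 0.0102
target [ 0.533  0.388  0.29  39.   ] -> [0.17, 0.14, 11.25] [-0.0, 0.0, -0.0]
```

View pics/w14.png

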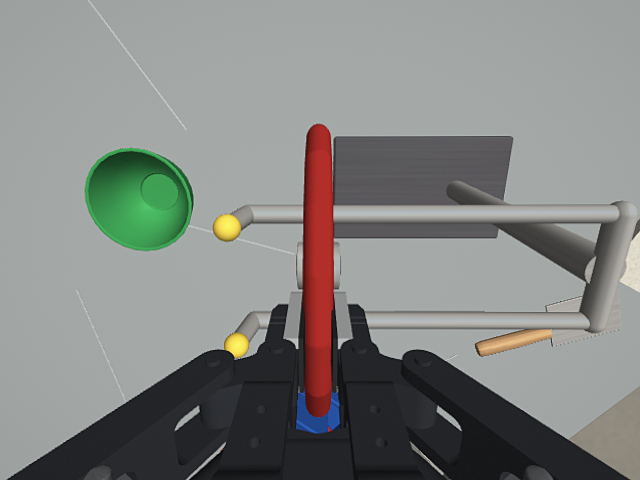

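The wheel is past the tips with its hub (row 267) midway between the prongs (rows 214 and 320). On to the post end, then lower.

```bash
python3 -m crank '[[0,0.1,3,0,0,0,0.8],[0,0.1,6,0,0,0,0.8],[0,0.1,9,0,0,0,0.8],[0,0.1,11.2,0,0,0,0.8],[0,0.1,11.2,0,0,0,0.8]]'; python3 -c "
from hook import *
plan(hp(-.035,.245,.003))
cam('wrist','w15.png')"
```

```text
clock: 26.25
position: [0.5305, 0.3867, 0.292]
ee_rot: [0.666, -0.236, 0.667, 0.236]
contact_force: [0.3, -0.8, -2.7]
width: 0.0103
t 26.25 tcp [0.5305 0.3867 0.292 ] q [ 0.6663 -0.236   0.6669  0.2358] F [ 0.3 -0.8 -2.7] w 0.0103
target [ 0.533  0.388  0.245 39.   ] -> [4.7, -0.0, 0.28] [-0.0, -0.1, -0.0]
```

View pics/w15.png

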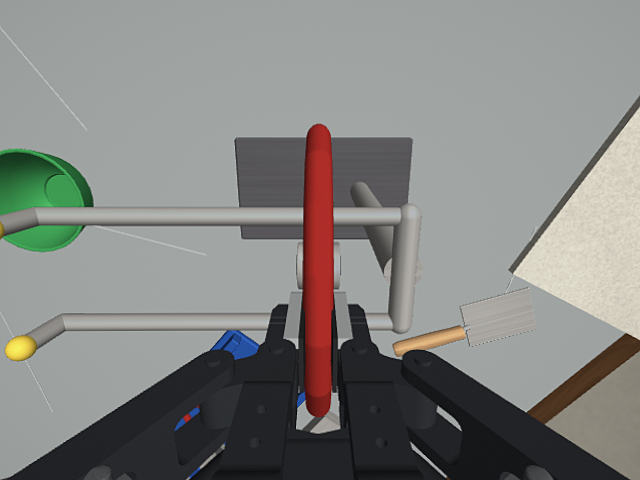

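```bash
python3 -m crank '[[1,0,0.2,0,0,0,0.8],[2,0,0.2,0,0,0,0.8],[3,0,0.2,0,0,0,0.8],[3.8,0,0.2,0,0,0,0.8],[4.3,0,0.2,0,0,0,0.8]]'; python3 -m crank '[[0.2,0,0,0,0,0,0.8],[0.4,0,0,0,0,0,0.8]]'; python3 -c "
from hook import *
plan(hp(-.035,.245,.003))
cam('wrist','w16.png')"
```

```text
clock: 26.92
position: [0.5313, 0.3878, 0.249]
ee_rot: [0.666, -0.236, 0.667, 0.236]
contact_force: [0.2, -0.3, -2.2]
width: 0.0099
clock: 27.18
position: [0.5315, 0.3878, 0.2475]
ee_rot: [0.667, -0.236, 0.666, 0.236]
contact_force: [-3.4, -2.4, 9.2]
width: 0.0098
t 27.18 tcp [0.5315 0.3878 0.2475] q [ 0.667  -0.2359  0.6661  0.236 ] F [-3.4 -2.4  9.2] w 0.0098
target [ 0.533  0.388  0.245 39.   ] -> [0.25, -0.03, 0.13] [-0.0, 0.1, 0.0]
```

```bash
python3 -m crank '[[-0.2,0,0,0,0,0,0.9],[-0.2,0,0,0,0,0,1.4],[-0.2,0,0,0,0,0,2],[-0.2,0,0,0,0,0,2.6],[-0.2,0,0,0,0,0,2.6]]'; python3 -c "
from hook import *
st()
cam('wrist','w17.png');cam('side','s17.png')"
```

```text
clock: 27.85
position: [0.5316, 0.388, 0.2477]
ee_rot: [0.667, -0.236, 0.667, 0.236]
contact_force: [1.0, 0.7, 0.6]
width: 0.0258
t 27.85 tcp [0.5316 0.388  0.2477] q [ 0.6666 -0.2359  0.6665  0.236 ] F [1.  0.7 0.6] w 0.0258
```

View pics/w17.png

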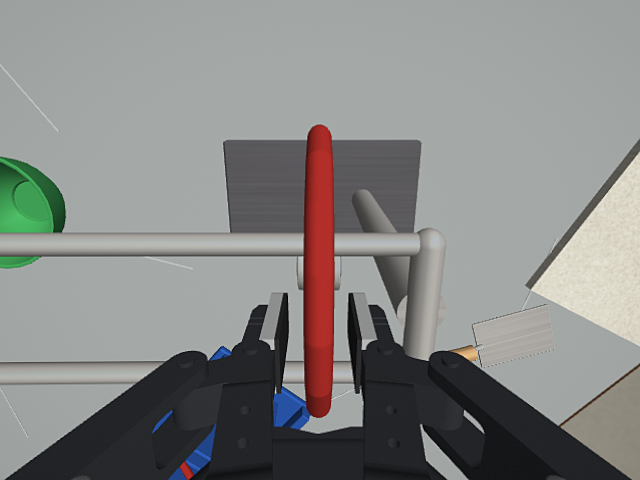

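View pics/s17.png

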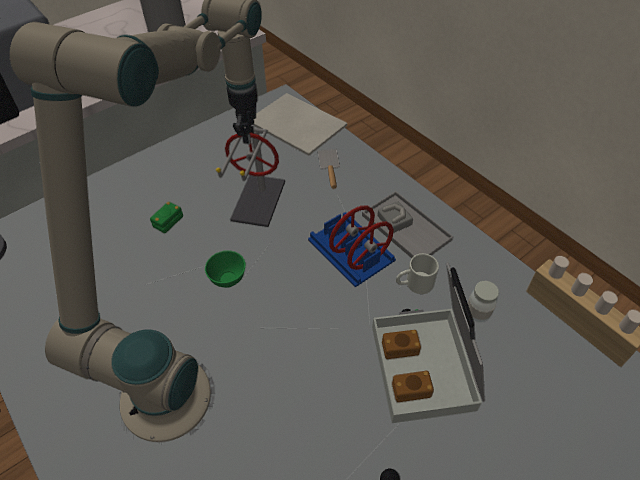

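The first wheel hangs on both prongs and has been released. Going up and to the second wheel (y=0.059).

```bash
python3 -m crank '[[-3,0,0,0,0,0,2.6],[-8,0,0,0,0,0,2.6],[-8,-4,1,-8,0,0,4],[-8,-9,2,-18,0,0,4],[-8,-14,1,-28,0,0,4]]'; python3 -c "
from hook import *
plan((.630,.059,.24,89),(.630,.059,.145,89))
cam('wrist','w18.png')"
```

```text
clock: 28.58
position: [0.6289, 0.285, 0.3271]
ee_rot: [0.589, -0.392, 0.588, 0.392]
contact_force: [-0.6, 0.1, -0.8]
width: 0.04
t 28.57 tcp [0.6289 0.285  0.3271] q [ 0.5885 -0.3922  0.5882  0.3922] F [-0.6  0.1 -0.8] w 0.04
target [6.3e-01 5.9e-02 2.4e-01 8.9e+01] -> [8.7, -8.79, -20.83] [-21.6, 0.0, 0.0]
target [6.30e-01 5.90e-02 1.45e-01 8.90e+01] -> [18.2, -8.78, -20.83] [-21.6, 0.0, 0.0]
```

View pics/w18.png

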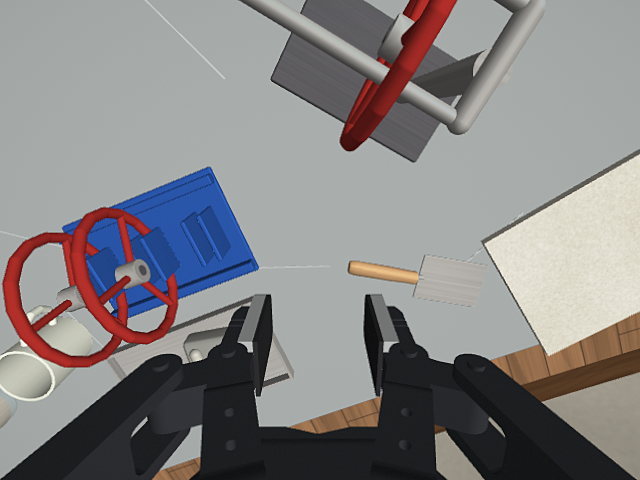

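```bash
python3 -m crank '[[2,-2,-5,-6,0,0,4],[4,-4,-10,-12,0,0,4],[6,-6.5,-15.5,-18,0,0,4],[8.5,-8.8,-20.8,-21.6,0,0,4],[8.5,-8.8,-20.8,-21.6,0,0,4]]'; python3 -c "
from hook import *
plan((.630,.059,.145,89))
d=cam('wrist','w19.png');np.save('w19.npy',cloud(d))
W=np.load('w19.npy'); c=cv2.imread('pics/w19.png'); hsv=cv2.cvtColor(c,cv2.COLOR_BGR2HSV)
m=((cv2.inRange(hsv,(0,150,40),(6,255,255))|cv2.inRange(hsv,(172,150,40),(180,255,255)))>0)
P=W[m];P=P[(P[:,2]>.155)&(P[:,2]<.18)]
for lo,hi in ((-.06,.025),(.025,.1)):
  Q=P[(P[:,1]>lo)&(P[:,1]<hi)]; print('y med',np.median(Q[:,1]),'x',Q[:,0].min(),Q[:,0].max(),np.median(Q[:,2]))
"
```

```text
clock: 29.25
position: [0.6257, 0.0556, 0.2405]
ee_rot: [0.506, -0.492, 0.509, 0.493]
contact_force: [-0.4, 1.0, -0.3]
width: 0.0401
t 29.25 tcp [0.6257 0.0556 0.2405] q [ 0.5061 -0.4915  0.5091  0.4931] F [-0.4  1.  -0.3] w 0.0401
target [6.30e-01 5.90e-02 1.45e-01 8.90e+01] -> [9.55, -0.46, 0.37] [-0.8, -0.1, -0.3]
y med -0.01386463509190445 x 0.5860638521983077 0.6750975879254298 0.16420531461217858
y med 0.05950233946235784 x 0.5845270142757316 0.6750970081460351 0.1644057540013903
```

View pics/w19.png

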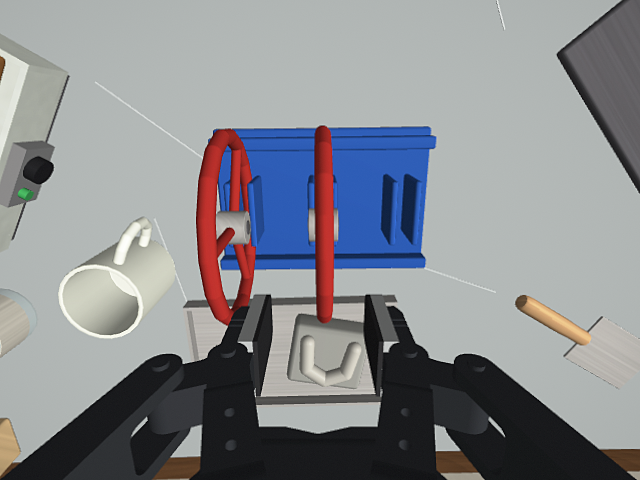

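```bash
python3 -m crank '[[0,-0.4,0.4,-0.8,0,0,4],[4,-0.4,0.4,-0.8,0,0,4],[8,-0.4,0.4,-0.8,0,0,4],[9.5,-0.4,0.4,-0.8,0,0,4],[9.5,-0.4,0.4,-0.8,0,0,4]]'; python3 -c "
from hook import *
plan((.630,.059,.145,89))"; python3 -m crank '[[0,0,0,0,0,0,2],[0,0,0,0,0,0,0.8],[0,0,0,0,0,0,0.8],[0,0,0,0,0,0,0.8],[0,0,0,0,0,0,0.8]]' 60
```

```text
clock: 29.92
position: [0.6313, 0.0648, 0.1475]
ee_rot: [0.502, -0.497, 0.502, 0.498]
contact_force: [-0.5, 0.5, 0.1]
width: 0.0399
t 29.93 tcp [0.6313 0.0648 0.1475] q [ 0.5022 -0.4975  0.5023  0.498 ] F [-0.5  0.5  0.1] w 0.0399
target [6.30e-01 5.90e-02 1.45e-01 8.90e+01] -> [0.25, 0.13, -0.58] [0.5, 0.0, -0.0]
clock: 30.55
position: [0.6325, 0.0634, 0.1497]
ee_rot: [0.504, -0.498, 0.502, 0.496]
contact_force: [-0.1, 0.1, 6.4]
width: 0.0102
```

```bash
python3 -m crank '[[-2,0,0,0,0,0,0.8],[-5,0,0,0,0,0,0.8],[-8,0,0,0,0,0,0.8],[-11,0,0,0,0,0,0.8],[-14.5,0,0,0,0,0,0.8]]'; python3 -c "
from hook import *
d=cam('wrist','w20.png');np.save('w20.npy',cloud(d))
plan((.43,.12,.293,60))"
```

```text
clock: 31.18
position: [0.6303, 0.0632, 0.2926]
ee_rot: [0.502, -0.497, 0.503, 0.498]
contact_force: [0.4, 0.5, -3.0]
width: 0.0098
t 31.23 tcp [0.6326 0.0633 0.2984] q [ 0.5046 -0.4991  0.5009  0.4954] F [ 1.5 -0.7  2.2] w 0.0097
target [ 0.43   0.12   0.293 60.   ] -> [0.39, 20.33, 5.45] [29.4, 0.1, 0.4]
```

View pics/w20.png

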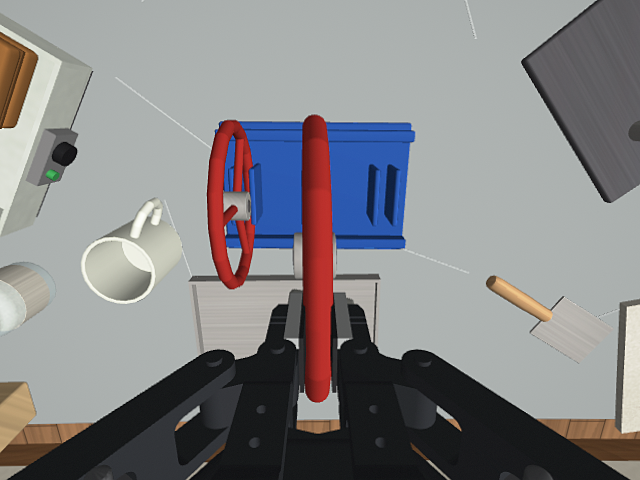

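Second wheel held, with a slight lean that is within tolerance. Carrying it over.

```bash
python3 -m crank '[[0,3,1,0,0,0,0.8],[0,7,2,3,0,0,0.8],[0.3,11.5,3.5,10,0,0,0.8],[0.3,16,5,20,0,0,0.8],[0.3,20.3,5.5,30,0,0,0.8]]';python3 -m crank '[[0,2,1,6,0,0,0.8],[0,4,2,12,0,0,0.8],[0,6,3,20,0,0,0.8],[0,8,4,20,0,0,0.8]]'; python3 -c "
from hook import *
plan(hp(-.25,.293,.003))"
```

```text
clock: 31.85
position: [0.4264, 0.1211, 0.2885]
ee_rot: [0.615, -0.348, 0.616, 0.349]
contact_force: [0.3, -0.1, -2.3]
width: 0.0099
clock: 32.35
position: [0.3792, 0.196, 0.2887]
ee_rot: [0.665, -0.238, 0.666, 0.238]
contact_force: [0.0, 0.5, -2.3]
width: 0.0098
t 32.35 tcp [0.3792 0.196  0.2887] q [ 0.6654 -0.2379  0.6663  0.2379] F [ 0.   0.5 -2.3] w 0.0098
target [ 0.366  0.253  0.293 39.   ] -> [-0.43, 5.28, 2.56] [0.3, -0.1, -0.0]
```

```bash
python3 -m crank '[[-0.4,2,1,0.3,0,0,0.8],[-0.5,4,2,0.3,0,0,0.8],[-0.5,5.3,2.5,0.3,0,0,0.8],[-0.5,5.3,2.5,0.3,0,0,0.8]]'; python3 -c "
from hook import *
plan(hp(-.25,.293,.003))
d=cam('wrist','w21.png');np.save('w21.npy',cloud(d));W=np.load('w21.npy'); c=cv2.imread('pics/w21.png'); hsv=cv2.cvtColor(c,cv2.COLOR_BGR2HSV)
m=((cv2.inRange(hsv,(0,120,30),(8,255,255))|cv2.inRange(hsv,(170,120,30),(180,255,255)))>0)
m[:,:290]=0;m[:,350:]=0;m[:320]&=True
P=W[m&(W[...,2]>.2)][:]-O;P=P[~np.isnan(P[:,0])];X=P@xh;k=abs(X+.25)<.05;P=P[k];X=X[k]
print('wheel x',X.mean(),'y',(P@yh).min(),(P@yh).max(),'slope x/y',np.polyfit(P@yh,X,1)[0]);
"
```

```text
clock: 32.85
position: [0.3654, 0.2527, 0.2941]
ee_rot: [0.666, -0.237, 0.667, 0.237]
contact_force: [-0.7, -0.5, -3.2]
width: 0.01
t 32.85 tcp [0.3654 0.2527 0.2941] q [ 0.6658 -0.2372  0.6666  0.2369] F [-0.7 -0.5 -3.2] w 0.01
target [ 0.366  0.253  0.293 39.   ] -> [0.11, 0.02, 0.03] [0.2, -0.1, 0.0]
wheel x -0.2501433021492118 y -0.04603231325226787 0.0837753659367985 slope x/y -0.013862806897378628
```

View pics/w21.png

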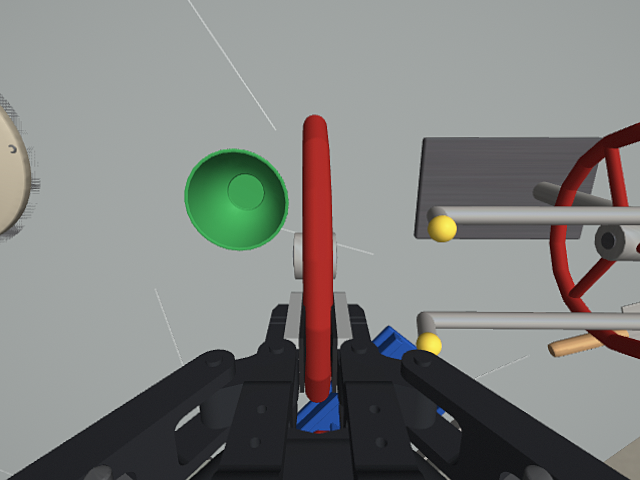

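```bash
python3 -m crank '[[0,0,1,0,0,0,0.8],[0,0,4,0,0,0,0.8],[0,0,7,0,0,0,0.8],[0,0,10,0,0,0,0.8],[0,0,12.5,0,0,0,0.8]]'; python3 -c "
from hook import *
plan(hp(-.087,.293,.003))"
```

```text
clock: 33.52
position: [0.465, 0.3317, 0.2943]
ee_rot: [0.667, -0.236, 0.666, 0.236]
contact_force: [0.9, -0.7, -2.3]
width: 0.0098
t 33.52 tcp [0.465  0.3317 0.2943] q [ 0.6666 -0.2362  0.6664  0.2361] F [ 0.9 -0.7 -2.3] w 0.0098
target [ 0.492  0.356  0.293 39.   ] -> [0.13, 0.14, 3.63] [0.0, 0.0, 0.0]
```

```bash
python3 -m crank '[[0,0.1,2,0,0,0,0.8],[0,0.1,3.5,0,0,0,0.8],[0,0.1,3.5,0,0,0,0.8],[0,0.1,3.5,0,0,0,0.8]]'; python3 -c "
from hook import *
plan(hp(-.087,.245,.003))
cam('wrist','w22.png')"
```

```text
clock: 34.02
position: [0.4891, 0.3537, 0.2946]
ee_rot: [0.666, -0.237, 0.667, 0.236]
contact_force: [-0.1, -0.1, -2.5]
width: 0.0098
t 34.02 tcp [0.4891 0.3537 0.2946] q [ 0.6661 -0.2366  0.6668  0.2363] F [-0.1 -0.1 -2.5] w 0.0098
target [ 0.492  0.356  0.245 39.   ] -> [4.96, -0.04, 0.37] [0.1, -0.1, 0.0]
```

View pics/w22.png

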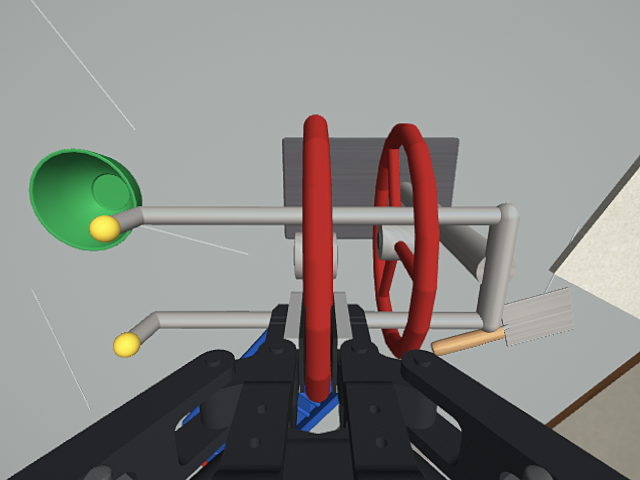

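Clearance to wheel 1 is fine. The hub (row 255) is about 6 mm to +y of the prong middle (row 267), so I'll correct that while lowering.

```bash
python3 -m crank '[[0.8,-0.5,0.2,0,0,0,0.8],[1.8,-0.5,0.3,0,0,0,0.8],[2.8,-0.5,0.3,0,0,0,0.8],[3.6,-0.5,0.3,0,0,0,0.8],[4,-0.5,0.3,0,0,0,0.8]]'; python3 -m crank '[[0.2,0,0,0,0,0,0.8],[0.4,0,0,0,0,0,0.8]]';  python3 -m crank '[[0.2,0,0,0,0,0,0.8],[0.3,0,0,0,0,0,0.8]]'
```

```text
clock: 34.7
position: [0.4947, 0.3522, 0.2538]
ee_rot: [0.666, -0.237, 0.667, 0.237]
contact_force: [-0.6, -0.5, -3.0]
width: 0.0097
clock: 34.95
position: [0.4952, 0.3524, 0.2517]
ee_rot: [0.667, -0.236, 0.666, 0.237]
contact_force: [-1.4, -1.2, 7.1]
width: 0.0101
clock: 35.2
position: [0.4953, 0.3524, 0.2515]
ee_rot: [0.668, -0.236, 0.665, 0.237]
contact_force: [-3.3, -1.5, 14.8]
width: 0.0099
```

Contact with the prongs at 15 N. Easing off and releasing.

```bash
python3 -m crank '[[-0.4,0,0,0,0,0,0.9],[-0.4,0,0,0,0,0,1.4],[-0.4,0,0,0,0,0,2],[-0.4,0,0,0,0,0,2.6],[-0.4,0,0,0,0,0,2.6]]'; python3 -m crank '[[-3,0,0,0,0,0,2.6],[-8,0,0,0,0,0,2.6],[-8,0,0,0,0,0,2.6]]';python3 -c "
from hook import *
st()
cam('wrist','w23.png');cam('side','s23.png')"
```

```text
clock: 35.83
position: [0.495, 0.3523, 0.2515]
ee_rot: [0.666, -0.237, 0.666, 0.237]
contact_force: [0.4, -0.1, 0.3]
width: 0.0257
clock: 36.2
position: [0.4968, 0.3533, 0.3363]
ee_rot: [0.67, -0.236, 0.663, 0.237]
contact_force: [0.2, 0.2, 0.1]
width: 0.0259
t 36.2 tcp [0.4968 0.3533 0.3363] q [ 0.6696 -0.236   0.6632  0.2371] F [0.2 0.2 0.1] w 0.0259
```

View pics/w23.png

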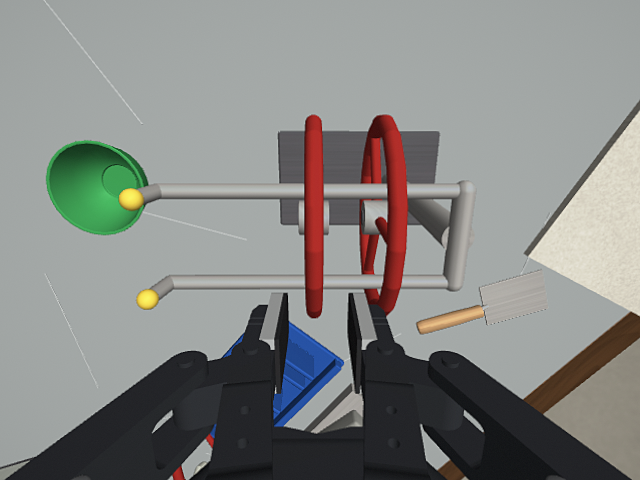

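View pics/s23.png

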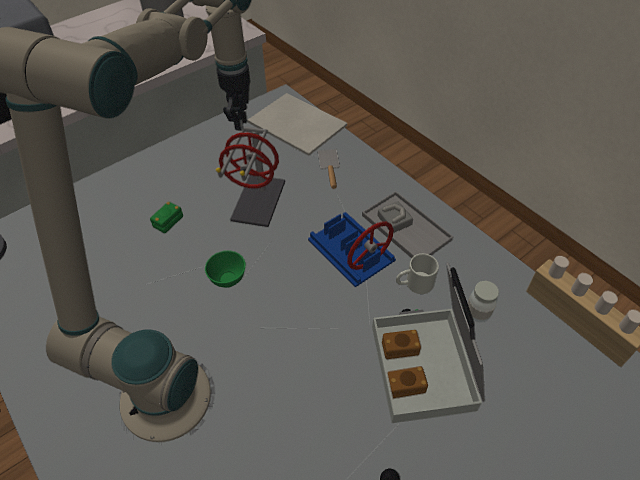

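Both wheels hang well. The lower flask in the bath has shifted a little (412,385 to 407,381), so I'll check it at the end. Fetching the third wheel.

```bash
python3 -m crank '[[0,-5,1,-10,0,0,4],[0,-10,2,-20,0,0,4],[0,-16,2,-30,0,0,4],[0,-21,1,-40,0,0,4],[0,-26,-1,-50,0,0,4]]'; python3 -c "
from hook import *
plan((.630,-.0145,.24,89),(.630,-.0145,.145,89))"
```

```text
clock: 36.92
position: [0.6516, 0.1427, 0.3289]
ee_rot: [0.501, -0.497, 0.504, 0.498]
contact_force: [0.0, 0.5, 0.3]
width: 0.0398
t 36.92 tcp [0.6516 0.1427 0.3289] q [ 0.5014 -0.4966  0.5035  0.4984] F [0.  0.5 0.3] w 0.0398
target [ 6.3e-01 -1.4e-02  2.4e-01  8.9e+01] -> [8.9, 1.97, -15.74] [0.4, -0.0, -0.2]
target [ 6.30e-01 -1.40e-02  1.45e-01  8.90e+01] -> [18.4, 1.94, -15.73] [0.4, -0.0, -0.2]
```

```bash
python3 -m crank '[[2,1,-5,0,0,0,4],[4,2,-10,0,0,0,4],[7,2,-15,0,0,0,4],[8.8,2,-15.7,0,0,0,4],[8.8,2,-15.7,0,0,0,4]]'; python3 -m crank '[[0,0,0,0,0,0,4]]'; python3 -c "
from hook import *
plan((.630,-.0145,.145,89))
d=cam('wrist','w24.png')
for n in ('top',):
  d=cam(n,n+'24.png');np.save(n+'24.npy',cloud(d))"
```

```text
clock: 37.55
position: [0.6268, -0.0133, 0.2403]
ee_rot: [0.503, -0.494, 0.506, 0.497]
contact_force: [0.3, 0.7, -0.1]
width: 0.04
clock: 37.67
position: [0.6288, -0.0119, 0.2436]
ee_rot: [0.504, -0.496, 0.504, 0.496]
contact_force: [0.6, -0.1, 0.1]
width: 0.0399
t 37.67 tcp [ 0.6288 -0.0119  0.2436] q [ 0.5039 -0.4959  0.5038  0.4963] F [ 0.6 -0.1  0.1] w 0.0399
target [ 6.30e-01 -1.40e-02  1.45e-01  8.90e+01] -> [9.86, -0.13, -0.27] [0.1, 0.0, -0.0]
```

View pics/w24.png

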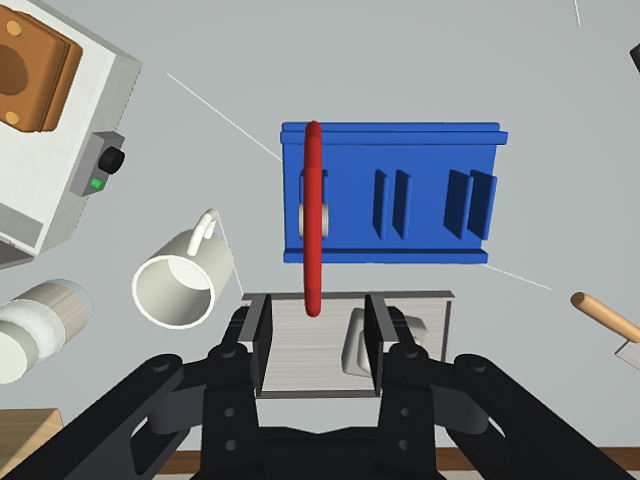

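```bash
python3 -m crank '[[1,-0.1,-0.3,0,0,0,4],[5,-0.1,-0.3,0,0,0,4],[8.5,-0.1,-0.3,0,0,0,4],[9.9,-0.1,-0.3,0,0,0,4],[9.9,-0.1,-0.3,0,0,0,4]]'; python3 -m crank '[[0,0,0,0,0,0,4]]'; python3 -c "
from hook import *
plan((.630,-.0145,.145,89))
d=cam('wrist','w25.png')"
```

```text
clock: 38.4
position: [0.6293, -0.0153, 0.144]
ee_rot: [0.504, -0.496, 0.504, 0.497]
contact_force: [0.8, 0.9, -0.2]
width: 0.0401
clock: 38.52
position: [0.6308, -0.0156, 0.1462]
ee_rot: [0.505, -0.497, 0.503, 0.495]
contact_force: [-0.2, -0.1, 0.6]
width: 0.0399
t 38.52 tcp [ 0.6308 -0.0156  0.1462] q [ 0.5046 -0.4969  0.5033  0.4952] F [-0.2 -0.1  0.6] w 0.0399
target [ 6.30e-01 -1.40e-02  1.45e-01  8.90e+01] -> [0.12, 0.08, 0.11] [0.1, -0.0, 0.2]
```

View pics/w25.png

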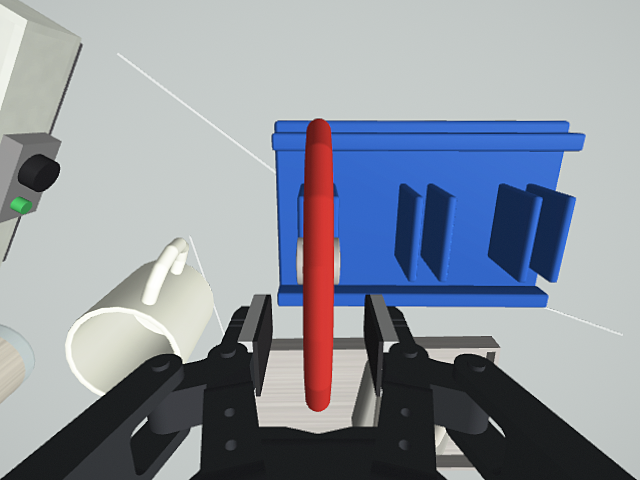

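The rim (col 318) is centred. Gripping and lifting.

```bash
python3 -m crank '[[0.1,0,0,0,0,0,2],[0.1,0,0,0,0,0,0.8],[0.1,0,0,0,0,0,0.8],[0.1,0,0,0,0,0,0.8],[0.1,0,0,0,0,0,0.8]]' 60; python3 -m crank '[[-2,0,0,0,0,0,0.8],[-5,0,0,0,0,0,0.8],[-8,0,0,0,0,0,0.8],[-11,0,0,0,0,0,0.8],[-14.6,0,0,0,0,0,0.8]]'; python3 -c "
from hook import *
d=cam('wrist','w26.png')
plan((.43,.12,.291,60))"
```

```text
clock: 39.2
position: [0.6302, -0.0156, 0.1445]
ee_rot: [0.504, -0.496, 0.504, 0.496]
contact_force: [-0.0, -0.2, 6.1]
width: 0.01
clock: 39.83
position: [0.6286, -0.0154, 0.2885]
ee_rot: [0.503, -0.495, 0.505, 0.497]
contact_force: [0.5, 0.8, -2.6]
width: 0.0104
t 39.88 tcp [ 0.631  -0.0157  0.2946] q [ 0.5052 -0.4977  0.5027  0.4944] F [ 2.1 -0.5  1.9] w 0.0103
target [ 0.43   0.12   0.291 60.   ] -> [0.23, 20.31, 13.25] [29.1, 0.0, 0.3]
```

View pics/w26.png

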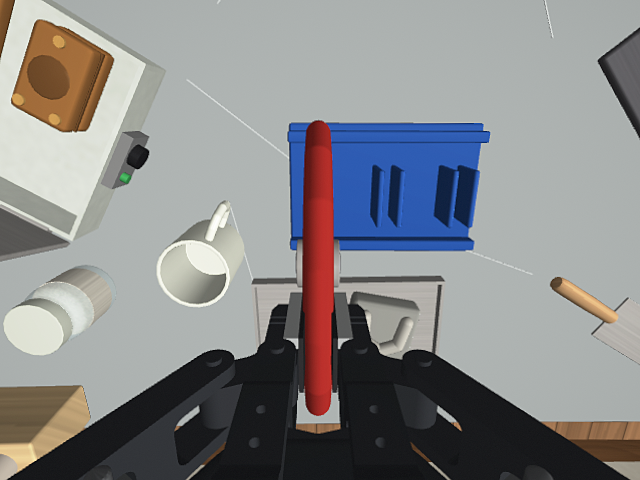

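```bash
python3 -m crank '[[0,3,2,0,0,0,0.8],[0,7,4.5,3,0,0,0.8],[0,11.5,7.5,10,0,0,0.8],[0,16,10.5,20,0,0,0.8],[0,20,13.2,30,0,0,0.8]]';python3 -m crank '[[0,2,1,6,0,0,0.8],[0,4,2,12,0,0,0.8],[0,6,3,20,0,0,0.8],[0,8,4,20,0,0,0.8]]'; python3 -c "
from hook import *
plan(hp(-.25,.291,.002))"
```

```text
clock: 40.5
position: [0.4292, 0.1204, 0.2882]
ee_rot: [0.615, -0.346, 0.617, 0.347]
contact_force: [-0.0, 0.5, -3.8]
width: 0.0104
clock: 41.0
position: [0.3824, 0.1954, 0.2883]
ee_rot: [0.666, -0.236, 0.667, 0.236]
contact_force: [0.9, 1.4, -3.1]
width: 0.0098
t 41.0 tcp [0.3824 0.1954 0.2883] q [ 0.6656 -0.2362  0.6673  0.2363] F [ 0.9  1.4 -3.1] w 0.0098
target [ 0.366  0.252  0.291 39.   ] -> [-0.27, 5.44, 2.33] [0.0, -0.1, -0.1]
```

```bash
python3 -m crank '[[-0.3,2,1,0,0,0,0.8],[-0.4,4,2,0,0,0,0.8],[-0.4,5.4,2.3,0,0,0,0.8],[-0.4,5.4,2.3,0,0,0,0.8]]'; python3 -c "
from hook import *
plan(hp(-.136,.291,.002))
cam('wrist','w27.png')"
```

```text
clock: 41.5
position: [0.3666, 0.2516, 0.2929]
ee_rot: [0.666, -0.237, 0.667, 0.237]
contact_force: [-0.4, -0.3, -2.6]
width: 0.0097
t 41.5 tcp [0.3666 0.2516 0.2929] q [ 0.6655 -0.2372  0.6668  0.2369] F [-0.4 -0.3 -2.6] w 0.0097
target [ 0.455  0.324  0.291 39.   ] -> [0.17, 0.05, 11.42] [0.2, -0.1, -0.0]
```

View pics/w27.png

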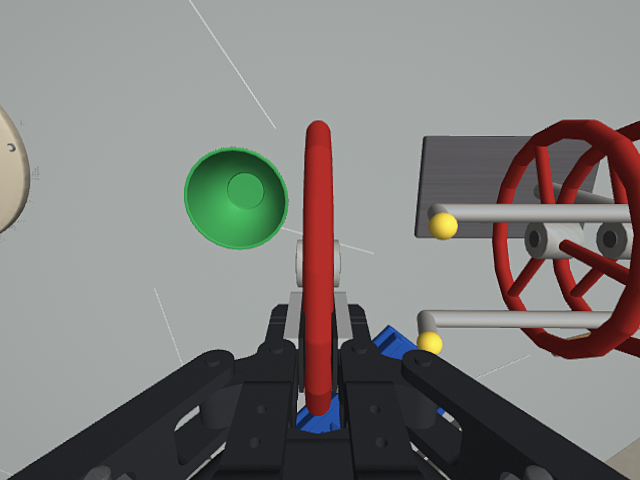

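```bash
python3 -m crank '[[0,0,1,0,0,0,0.8],[0,0,4,0,0,0,0.8],[0,0,7,0,0,0,0.8],[0,0,10,0,0,0,0.8],[0,0,11.3,0,0,0,0.8]]'; python3 -m crank '[[0,0,0,0,0,0,0.8],[0,0,0,0,0,0,0.8]]'; python3 -c "
from hook import *
plan(hp(-.136,.246,.002))
cam('wrist','w28.png')"
```

```text
clock: 42.18
position: [0.4571, 0.3231, 0.2931]
ee_rot: [0.666, -0.236, 0.666, 0.236]
contact_force: [-0.2, 1.0, -2.3]
width: 0.0102
clock: 42.42
position: [0.4544, 0.3219, 0.2937]
ee_rot: [0.666, -0.237, 0.667, 0.236]
contact_force: [0.0, 0.0, -2.5]
width: 0.0101
t 42.42 tcp [0.4544 0.3219 0.2937] q [ 0.666  -0.2366  0.6668  0.2363] F [ 0.   0.  -2.5] w 0.0101
target [ 0.455  0.324  0.246 39.   ] -> [4.77, 0.14, 0.17] [0.1, -0.1, -0.0]
```

View pics/w28.png

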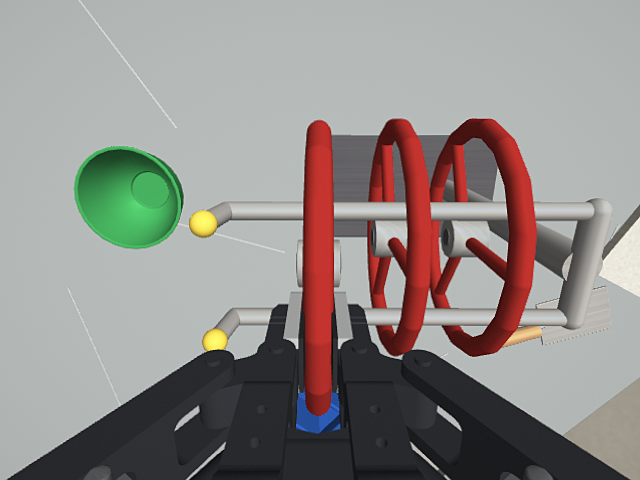

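The hub (row 263) sits midway between the prongs (rows 211 and 317), and the wheel is past the tips and clear of wheel 2. Lowering.

```bash
python3 -m crank '[[0.8,0,0.1,0,0,0,0.8],[1.8,0,0.1,0,0,0,0.8],[2.8,0,0.1,0,0,0,0.8],[3.8,0,0.1,0,0,0,0.8],[4.2,0,0.1,0,0,0,0.8]]'; python3 -m crank '[[0.2,0,0,0,0,0,0.8],[0.4,0,0,0,0,0,0.8]]'
```

```text
clock: 43.1
position: [0.4555, 0.3231, 0.2506]
ee_rot: [0.666, -0.237, 0.667, 0.236]
contact_force: [-1.7, 0.4, -2.7]
width: 0.0102
clock: 43.35
position: [0.4562, 0.3235, 0.2479]
ee_rot: [0.667, -0.236, 0.666, 0.237]
contact_force: [0.2, -0.3, -3.1]
width: 0.01
```

```bash
python3 -m crank '[[0.1,0,0,0,0,0,0.8],[0.2,0,0,0,0,0,0.8]]'; python3 -m crank '[[0.1,0,0,0,0,0,0.8],[0.1,0,0,0,0,0,0.8]]'
```

```text
clock: 43.6
position: [0.4562, 0.3235, 0.2465]
ee_rot: [0.667, -0.236, 0.666, 0.237]
contact_force: [-2.1, -1.5, 4.4]
width: 0.0098
clock: 43.85
position: [0.4563, 0.3235, 0.2465]
ee_rot: [0.667, -0.236, 0.666, 0.237]
contact_force: [-2.6, -1.9, 5.9]
width: 0.0099
```

```bash
python3 -m crank '[[-0.2,0,0,0,0,0,0.9],[-0.2,0,0,0,0,0,1.4],[-0.2,0,0,0,0,0,2],[-0.2,0,0,0,0,0,2.6],[-0.2,0,0,0,0,0,2.6]]'; python3 -m crank '[[-3,0,0,0,0,0,2.6],[-8,0,0,0,0,0,2.6],[-12,0,0,0,0,0,2.6],[-12,0,-5,0,0,0,2.6],[-12,0,-5,0,0,0,2.6]]';python3 -c "
from hook import *
st()
for n in ('wrist','side','top'):
  d=cam(n,n+'30.png');np.save(n+'30.npy',cloud(d))"
```

```text
clock: 44.48
position: [0.456, 0.3234, 0.2466]
ee_rot: [0.666, -0.237, 0.666, 0.237]
contact_force: [-0.6, 0.1, 0.7]
width: 0.026
clock: 45.1
position: [0.4149, 0.2904, 0.3678]
ee_rot: [0.666, -0.236, 0.666, 0.236]
contact_force: [-0.9, -0.4, 0.5]
width: 0.0262
t 45.1 tcp [0.4149 0.2904 0.3678] q [ 0.6665 -0.2365  0.6664  0.2364] F [-0.9 -0.4  0.5] w 0.0262
```

View pics/wrist30.png

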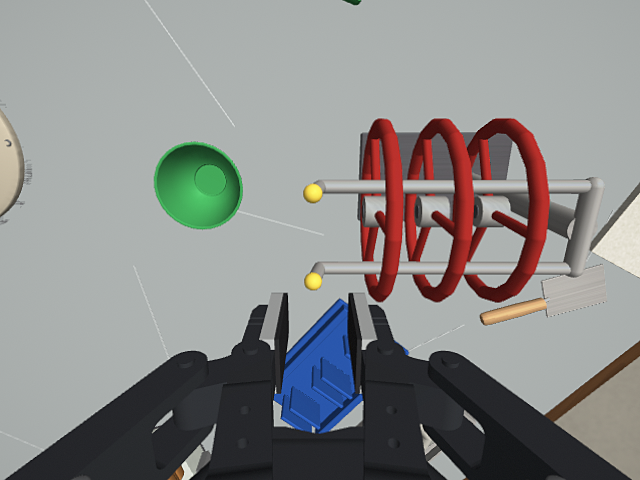

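View pics/side30.png

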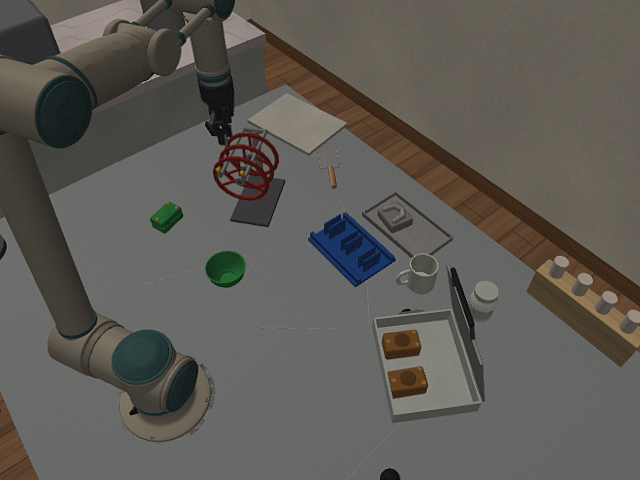

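View pics/top30.png

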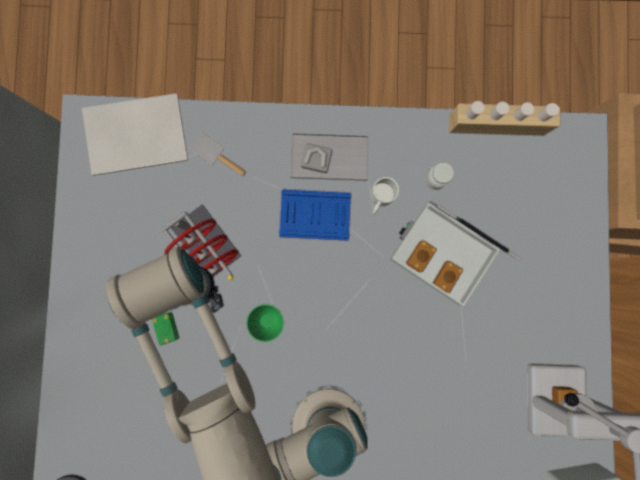

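All three wheels hang. Now backing off and checking the flasks, lid and hubs numerically.

```bash
python3 -m crank '[[-2,0,-5,0,0,0,2.6],[-4,0,-8,0,0,0,2.6],[-4,0,-8,0,0,0,2.6],[-4,0,-8,0,0,0,2.6]]';python3 -c "
from hook import *
st()
for n in ('wrist','side','top'):
  d=cam(n,n+'31.png');np.save(n+'31.npy',cloud(d))
W=np.load('top31.npy');c=cv2.imread('pics/top31.png')
m=(cv2.inRange(cv2.cvtColor(c,cv2.COLOR_BGR2HSV),(5,90,30),(25,255,255))>0)&(W[...,2]>.035)&(W[...,2]<.09)
m[:,:390]=0;m[:,510:]=0
n,l,s,ce=cv2.connectedComponentsWithStats(m.astype(np.uint8))
for i in range(1,n):
  if s[i,4]>100:
    P=W[l==i];q=np.median(P,0)-B; print('flask',ce[i],'in bath',q@xa,q@ya,'ztop',q[2])
m=(c.max(2)<50)&(W[...,2]>.25); m[:200]=0;m[260:]=0;m[:,:440]=0;m[:,530:]=0
P=W[m];q=np.median(P,0)-H;print('bar',len(P),q@xa,q[2]-.005,'ang',np.degrees(np.arctan2(q[2]-.005,-q@xa)))
for nm in ('wrist','side'):
  W=np.load(nm+'31.npy');c=cv2.imread('pics/'+nm+'31.png');hsv=cv2.cvtColor(c,cv2.COLOR_BGR2HSV)
  m=((cv2.inRange(hsv,(0,120,30),(8,255,255))|cv2.inRange(hsv,(170,120,30),(180,255,255)))>0)
  P=W[m]-O;P=P[~np.isnan(P[:,0])];X=P@xh;Y=P@yh
  from scipy.optimize import least_squares
  for x0 in (-.036,-.087,-.136):
    k=(abs(X-x0)<.014)
    r=np.hypot(Y[k],P[k,2]-.19);kk=r>.062
    o=least_squares(lambda v:np.hypot(Y[k][kk]-v[0],P[k,2][kk]-v[1])-.076,[0,.19],loss='soft_l1',f_scale=.003)
    A=np.c_[Y[k],P[k,2],np.ones(k.sum())];f=np.linalg.lstsq(A,X[k],rcond=None)[0]
    print(nm,'wheel',x0,k.sum(),'x',X[k].mean().round(4),'y,z',o.x.round(4),'tilt',f[:2].round(3))
"
```

```text
clock: 45.75
position: [0.356, 0.242, 0.406]
ee_rot: [0.666, -0.236, 0.666, 0.237]
contact_force: [0.8, 0.5, 0.4]
width: 0.0261
t 45.75 tcp [0.356 0.242 0.406] q [ 0.6664 -0.2365  0.6664  0.2366] F [0.8 0.5 0.4] w 0.0261
flask [475.89598109 125.76122931] in bath 0.36755726822907886 0.12865014891794038 ztop 0.06356696897546454
flask [421.02186879 255.82107356] in bath -0.0463663460350176 0.055690290372055515 ztop 0.06202945943809213
flask [447.58333333 276.16860465] in bath -0.053538505618327355 -0.04167262913322802 ztop 0.06150732366895362
bar 151 -0.0630989782748552 0.24736245579981625 ang 75.68976100730013
wrist wheel -0.036 5133 x -0.0386 y,z [0.001  0.1929] tilt [ 0.002 -0.004]
wrist wheel -0.087 4774 x -0.0895 y,z [0.0009 0.1931] tilt [-0.     0.005]
wrist wheel -0.136 4786 x -0.1373 y,z [0.0009 0.1942] tilt [0.003 0.005]
side wheel -0.036 379 x -0.0407 y,z [0.0023 0.1933] tilt [-0.005 -0.012]
side wheel -0.087 461 x -0.0921 y,z [0.0024 0.1937] tilt [-0.01   0.002]
side wheel -0.136 665 x -0.1404 y,z [0.0018 0.1951] tilt [-0.007  0.001]
```

View pics/wrist31.png

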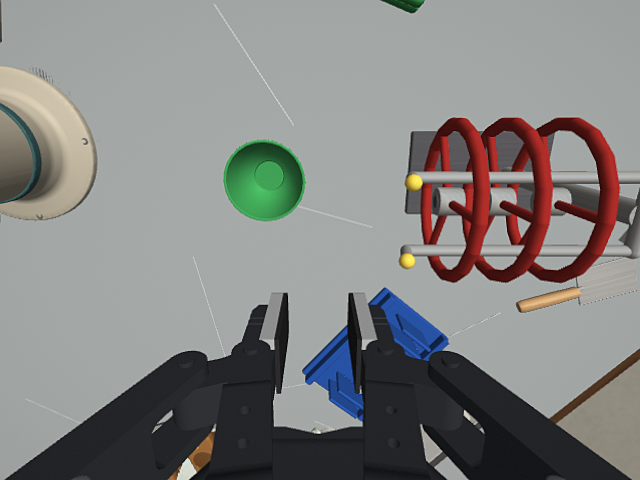

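```bash
python3 -m crank '[[0,0,0,0,0,0,2.6],[0,0,0,0,0,0,2.6],[0,0,0,0,0,0,2.6],[0,0,0,0,0,0,2.6],[0,0,0,0,0,0,2.6]]';python3 -c "
from hook import *
st()
a=cam('side');import time
b=cv2.imread('pics/side31.png');d=np.abs(a['color'].astype(int)-b).max(2);d[:, :235]*=1
print('changed px hook',(d[120:210,200:290]>60).sum(),'bath',(d[260:420,370:490]>60).sum())
print(manip.sign_off())"
```

```text
clock: 46.52
position: [0.355, 0.2413, 0.4068]
ee_rot: [0.666, -0.236, 0.666, 0.237]
contact_force: [-0.5, -0.3, -0.3]
width: 0.0261
t 46.52 tcp [0.355  0.2413 0.4068] q [ 0.6665 -0.2365  0.6663  0.2365] F [-0.5 -0.3 -0.3] w 0.0261
changed px hook 0 bath 0
the job is handed in; nothing more can be done
None
```

I raised the bath lid to about 76°, stood both bronze flasks on the bath floor, and hung all three red wheels on the twin hook from the post outwards. I handed the job in at 46.5 s.

**Last checks before handing in:**
- **Lid:** about 75.7°.
- **Flasks:** both flat, with tops about 61–62 mm high. They stand at bath x/y of about (−46, +56) and (−54, −42) mm. The second was knocked about 16 mm after I placed it. It was still well within limits, so I left it.
- **Wheels:** hubs about 193–195 mm high, within 3 mm of the middle plane, square to the prongs, and 36–140 mm in front of the hook's origin.
- **Rest and clearance:** two side pictures taken about 0.7 s apart showed no movement at the hook or bath, and the gripper was touching nothing.
- **Bystanders:** mug, bowl, jar and stone looked unmoved in the pictures; I did not measure them.

No check failed. The cameras disagreed by 2–4 mm on the hook's middle plane and the wheel positions, which is well inside the allowed limits.

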